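# Stack the slip-clutch plates on the splined hub

## Robot

A 6-joint arm with a two-finger parallel gripper is mounted at the origin on a cart in front of the work surface, level with it; the furniture and walls round the work are solid. World frame = base frame: x ahead of the robot, y to its left, z up, the work surface at z = 0. Lengths are in mm, angles in degrees, forces in N, time in s.
With the tool pointing down it reaches from about 350 to 850 mm from the base axis. Payload 8.1 kg.
Tool frame: the origin (TCP) lies at the very end of the fingers, on their centre line; the grasp point (between the pads) lies 19 mm behind it (r.grip_depth is the distance from the TCP to the grasp point, in mm); z points along the fingers, y is the direction in which the jaws open and shut (so a half turn about z gives the same grasp; the last joint's range is limited). The gripper opens to 85 mm and grips with 20 to 120 N. Pads are 22 mm wide; open, the fingers measure 114 mm over their backs; the gripper's body (76 mm by 85 mm) begins 54 mm behind the grasp point. The pads swing forward as they close: fully open they stand 13 mm farther back than shut.
Start: joints at [67.414, 7.471, 85.268, -0, 87.261, -4.893], TCP at [182.328, 571.631, 231.292] pointing down, gripper open.
Joint ranges: [-169.43, 169.43], [-51.17, 129.36], [1.28, 143.12], [-76.62, 256.62], [0, 156.53], [-152.29, 152.29]. Speed limits (degrees/s): [136.94, 136.94, 159.86, 180, 180, 180].

## Interface

Orientations are given as [roll, pitch, yaw] about the fixed x, y, z axes, in that order (R = Rz(yaw) Ry(pitch) Rx(roll)).
In Python, from bench import status, viewer, hand_in, r gives the robot as it stands.
- The arm moves only by the shell command python3 -m crank 'ROWS' [OPENING] [FORCE]. ROWS is a JSON object of lists of equal length, an entry for each row: "slide": the shift along the tool's x, y, z in m, a list of three; "twist": the turn about the tool's z in rad. A call has 1 to 8 rows; each row shifts and turns the commanded pose from where the row before left it, along the tool's axes as they then stand; what a row does not reach is not made up. A row lasts 1/10 s, in which the tool goes at most 50 mm and 8.59 degrees, less where a joint would pass 70% of its speed; a pose out of reach is approached as far as the arm can. A call with a gripper value outside its range is refused whole. OPENING is the closure, from 0 (fully open) to 1 (shut), set as the call begins (- or left out, the last holds). The fingers move at their own pace and stop on an object; FORCE is the grip in N (left out, the last holds). Time passes only in rows, so rows that do not move let the fingers close. It gives the time, the measured TCP pose, the force and the opening at its end, in the units of the state.
- status.sense(): the state, without advancing time (a new reading comes with each control period).
- viewer.snapshot(name): name is "side" or "top"; returns a dict with "img" (420x560x3 uint8, red, green, blue), "fx", "fy", "cx", "cy" (pixels), "k1" (the pictures are not rectified: a ray, as slopes to the right and down, at radius r is drawn at 1 + k1 r^2 times it, then the intrinsics apply), "R" (3x3) and "t" (3): a world point X has camera coordinates R X + t. Camera axes: x right, y down, z forward; pixel columns grow to the right and rows downward; lengths in mm; the calibration is good to about 2 mm. A picture is of the moment at which its call begins. There is no depth.
- hand_in(): hands the job in, once; it reports no verdict.
The state is a dict: "time": time; "joint_pos": joint angles; "qd": joint speeds; "joint_efforts": joint torques, N m; "tool_pos": TCP position; "tcp_rot": TCP orientation; "ft_force": force on the tool from outside, world axes, zero at the start; "wrist_torque": the same for the moment, N m; "finger_gap": finger opening in mm.
Only numpy, scipy, OpenCV 4.12 (cv2) and the standard library are available. Lean on these libraries where they do the work, as an engineer would, in place of code of your own. Each camera call takes 0.05 s, during which the arm holds its last target.

## Task

Rebuild the tape drive's slip clutch on its stand: lift the yellow cap off the hub and stand it on the bench, closed top up, clear of the stand, then slide the three toothed plates fully down onto the splined hub one at a time, in the order friction disc, steel separator plate, friction disc. Both brown friction discs must have their tab pointing to the side with the red mark, and the steel plate's tab must point the opposite way. Leave everything else on the bench where it is.

Things in the scene. Friction and masses are not known exactly. Their poses are not given: they have to be found in the camera images.
- clutch_stand: Clutch stand, fixed during the run. Grey round foot 76 mm in diameter, 10 mm high, with a red mark at its rim on the stand's own +x side; dark pedestal 40 mm in diameter up to a flat shoulder 30 mm above the origin; above it the splined steel hub, nose 68 mm above the origin. Origin: centre of the foot's underside, on the bench mat (mat top 12 mm above the worktop); z is up the hub's axis
- hub_seat (a point): Centre of the shoulder the lowest plate rests on; axes as the stand's. Hub above it: core 20 mm thick, splines 6 mm wide, 28 mm across the tips, along own +x, +y, -x, -y, up to 30 mm (narrowed to 32.5 mm), then a tapered nose to 38 mm. Plates have 1.5 mm play all round, 0.12 rad in turn. First, second, third plate rest centred 4.5, 13.5, 22.5 mm above this point
- cap_mid (a point): Loose yellow plastic cap, an upside-down cup 39 mm in outer diameter and 44 mm high, inside diameter 32 mm and 40 mm deep, about 40 g; it stands over the hub on the shoulder, just lifted off upward (38 mm to come clear). The point is its centre, half-way up; z points to its closed top. The mat around world x 0.43, y -0.36 (to the right of the stand) is always free for it
- friction_a_mid (a point): Friction disc, dark core with brown facings, one of two identical ones, 9 mm thick, 60 g, lying flat: 58 mm round with two parallel flats 44 mm apart facing its own +y and -y (grip there) and one tab along own +x. Bore: 23 mm across four teeth on the diagonals; the gaps between them, at +x, +y, -x, -y, are 9 mm wide at the bore, 32 mm across, and pass over the hub's splines. Point: its centre, half-way through the thickness
- friction_a_tab (a point): The dark hole in that disc's tab, 36 mm from the disc's centre along its own +x; the tab is 12 mm wide and ends 42 mm from the centre
- friction_b_mid (a point): The other friction disc, identical to friction_a (same shape, sizes, axes); the point is its centre, at mid thickness
- friction_b_tab (a point): The hole in that disc's tab, 36 mm from the disc's centre along its own +x
- steel_plate_mid (a point): Bright steel separator plate, same shape, sizes and axes as the friction discs (9 mm thick, flats 44 mm apart facing own +y and -y, tab along own +x); the point is its centre, at mid thickness
- steel_plate_tab (a point): The hole in the separator plate's tab, 36 mm from its centre along its own +x
- stopper_mid (a point): Bystander: reddish-brown rubber stopper, 32 mm wide, 28 mm high; point at its centre
- blue_marker: Bystander: white marker with a blue cap, 140 mm long, 15 mm high, lying; origin under its centre
- brass_weight_mid (a point): Bystander: brass weight, 24 mm wide, 35 mm high; point at its centre
- white_vial_mid (a point): Bystander: white vial with a black cap, 27 mm wide, 56 mm high; point at its centre
- film_spool_mid (a point): Bystander: white spool of red film, 52 mm wide, 22 mm high; point at its centre
Not all that is in view belongs to the job. There is more than one size of the part that bears cap_mid; the job needs the larger.

How it is judged:
By the outcome, as a careful person would: the job done as asked, in the order asked, and still so for the second after the job is handed in, with the robot touching nothing.
It also fails if it takes over 72 s, if anything falls off the work surface, if the arm or the gripper's body presses on something with over 40 N, if the wrist force passes 120 N, or if a joint passes its speed limit or range.

## Working session

There is one attempt and no reset: what is moved stays moved. The work goes in short steps, Python scripts to look and compute and a shell command to move; the robot and the scene stay as the last step left them, time stands still between calls to the robot, and variables do not carry over. Pictures are saved under pics/ and viewed, and the job is handed in when it is done.

```bash
ls; mkdir -p pics; python3 - <<'E'
from bench import status, viewer, r
import cv2
print(status.sense())
for n in("side","top"):
    s=viewer.snapshot(n); cv2.imwrite(f"pics/{n}0.png",s["img"][:,:,::-1])
    print({k:(v.tolist() if hasattr(v,'tolist') else v) for k,v in s.items() if k!="img"})
print([a for a in dir(r) if a[0]!='_'])
E
```

```text
pics
{'time': 0.0, 'joint_pos': array([ 6.74147084e+01,  7.51622217e+00,  8.53295308e+01, -1.71487369e-03,
        8.72621197e+01, -4.89288276e+00]), 'qd': array([ 0.06196477, -0.02204367,  0.06312837,  0.05998587,  0.01418726,
        0.05222138]), 'joint_efforts': array([ 1.99149408e-04, -5.69406581e+01, -5.00542653e+01, -1.61607145e-04,
        1.49237568e-02, -2.85123626e-06]), 'tool_pos': array([182.11674429, 571.10883096, 230.23041621]), 'tcp_rot': array([-1.79892374e+02, -7.49427413e-03,  1.62307668e+02]), 'ft_force': array([-0.56507029, -0.08211516,  0.0327254 ]), 'wrist_torque': array([-0.02401656, -0.0092803 , -0.03880372]), 'finger_gap': 85.21287790159889}
{'fx': 402.2083739838906, 'fy': 402.2083739838906, 'cx': 279.4145577145018, 'cy': 214.4603043342117, 'k1': -0.1201624196839134, 'R': [[0.9770881043682548, -0.21281727250663846, -0.0027649276455946085], [-0.09598420256165112, -0.42901409525047723, -0.8981836888604791], [0.18996280994093062, 0.8778699872983751, -0.43961166526844614]], 't': [-580.0416719173784, 4.433151374027833, 1059.156315715082]}
{'fx': 471.7209168849336, 'fy': 471.7209168849336, 'cx': 278.8322895286403, 'cy': 206.74737557254903, 'k1': 0.0005604718951707654, 'R': [[0.025970994756102657, -0.9993850860659779, 0.023557529163242583], [-0.9966619393556267, -0.027710386902846565, -0.0767926630452156], [0.07739823041426697, -0.021484510853009633, -0.9967687443545503]], 't': [-264.72952208316985, 531.1078573891048, 1141.5900417233127]}
['PlanningError', 'grip_depth']
```

View pics/side0.png

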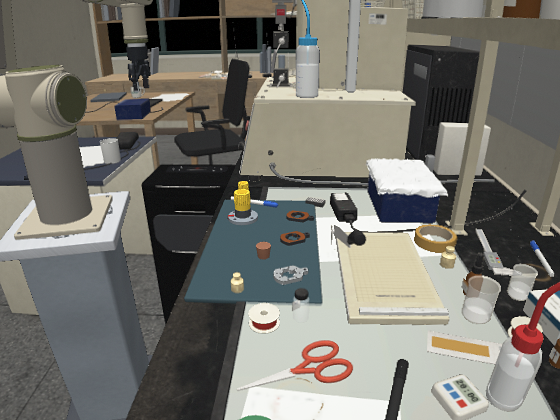

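View pics/top0.png

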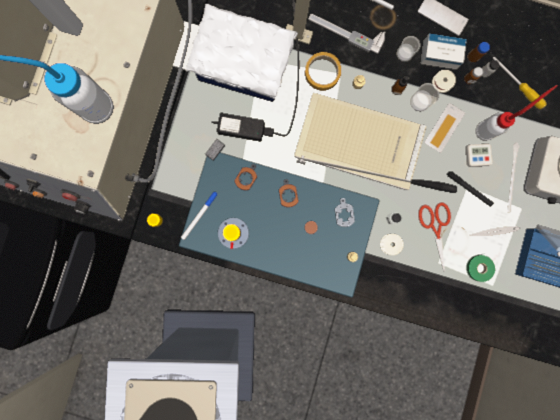

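```bash
cat > h.py <<'E'
import numpy as np, cv2
from bench import status, viewer, r
def ray(s,u,v):
    K=np.array([[s["fx"],0,s["cx"]],[0,s["fy"],s["cy"]],[0,0,1.]])
    d=np.array([(u-s["cx"])/s["fx"],(v-s["cy"])/s["fy"]])
    p=d.copy()
    for _ in range(30): p=d/(1+s["k1"]*(p@p))
    R=np.array(s["R"]);t=np.array(s["t"])
    return -R.T@t, R.T@np.array([p[0],p[1],1.])
def onz(s,u,v,z):
    o,d=ray(s,u,v); return o+d*(z-o[2])/d[2]
def proj(s,X):
    c=np.array(s["R"])@np.array(X,float)+np.array(s["t"]); p=c[:2]/c[2]; p=p*(1+s["k1"]*(p@p))
    return p*[s["fx"],s["fy"]]+[s["cx"],s["cy"]]
def two(s1,p1,s2,p2):
    o1,d1=ray(s1,*p1);o2,d2=ray(s2,*p2)
    A=np.stack([d1,-d2],1);k=np.linalg.lstsq(A,o2-o1,rcond=None)[0]
    a=o1+k[0]*d1;b=o2+k[1]*d2
    return (a+b)/2,np.linalg.norm(a-b)
def crop(s,x0,y0,x1,y1,f,name):
    im=cv2.resize(s["img"][y0:y1,x0:x1,::-1],None,fx=f,fy=f,interpolation=cv2.INTER_CUBIC); cv2.imwrite(name,im)
E
python3 - <<'E'
from h import *
T=viewer.snapshot("top");S=viewer.snapshot("side")
crop(T,130,150,390,300,3,"pics/t1.png"); crop(S,180,170,340,310,5,"pics/s1.png")
for n,uv,z in [("stand",(232,233),70),("yel2",(155,220),0),("fA",(246,179),16),("fB",(289,196),16),("st",(345,212),16),("stopper",(311,227),30),("brass",(352,257),40),("vial",(396,218),50),("spool",(392,244),20),("mk",(200,215),20)]:
    print(n,onz(T,*uv,z).round())
E
```

```text
stand [ 469. -141.   70.]
yel2 [498.  58.   0.]
fA [ 606. -167.   16.]
fB [ 566. -275.   16.]
st [ 530. -416.   16.]
stopper [ 490. -330.   30.]
brass [ 420. -431.   40.]
vial [ 517. -534.   50.]
spool [ 454. -533.   20.]
mk [513. -57.  20.]
```

```bash
python3 -c "import cv2;print(cv2.imread('pics/s1.png').shape)"
```

```text
(700, 800, 3)
```

View pics/t1.png

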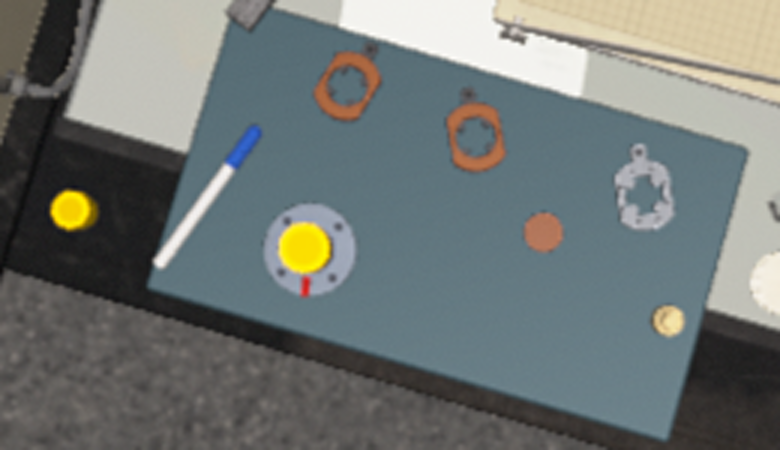

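View pics/s1.png

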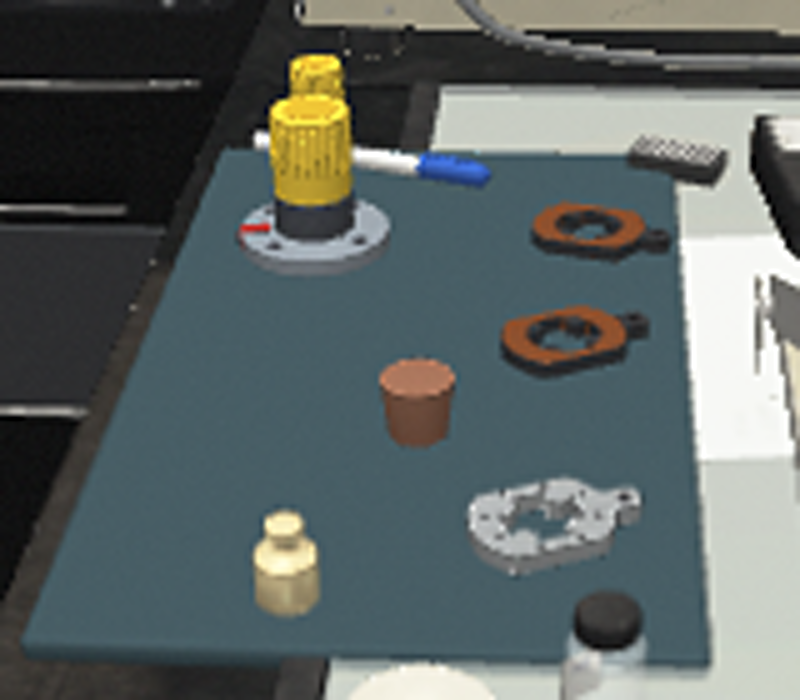

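```bash
cat > meas.py <<'E'
from h import *
def cents(s,mask,amin):
    n,l,st,c=cv2.connectedComponentsWithStats(mask.astype(np.uint8))
    return [(st[i,4],c[i].round(2),l==i) for i in range(1,n) if st[i,4]>=amin]
def masks(s):
    im=s["img"]; hsv=cv2.cvtColor(im,cv2.COLOR_RGB2HSV).astype(int); H,Sa,V=hsv[...,0],hsv[...,1],hsv[...,2]
    return dict(brown=(H<14)&(Sa>95)&(V>70), yellow=(H>20)&(H<34)&(Sa>150)&(V>100), red=((H<6)|(H>174))&(Sa>160)&(V>100)), hsv
E
python3 - <<'E'
from meas import *
for n,(x0,y0,x1,y1) in (("top",(140,150,380,300)),("side",(185,175,335,300))):
    s=viewer.snapshot(n); np.savez(f"{n}.npz",**{k:np.array(v) for k,v in s.items()})
    m,hsv=masks(s)
    print(n, (-np.array(s["R"]).T@np.array(s["t"])).round())
    for k in m:
        mm=np.zeros_like(m[k]); mm[y0:y1,x0:x1]=m[k][y0:y1,x0:x1]
        for a,c,_ in cents(s,mm,4): print(k,a,c)
    # hsv samples
    for uv in ([(210,250),(340,212),(345,225),(246,189),(240,245),(232,245)] if n=="top" else [(290,275),(241,222)]): print(uv,hsv[uv[1],uv[0]])
s=np.load("top.npz"); 
crop(dict(img=s["img"]),225,155,310,215,9,"pics/t2.png");crop(dict(img=s["img"]),315,190,375,235,12,"pics/t3.png")
crop(dict(img=s["img"]),205,205,265,265,10,"pics/t4.png")
E
```

```text
top [ 448. -225. 1185.]
brown 200 [245.43 178.28]
brown 196 [288.12 195.29]
brown 117 [310.74 226.99]
brown 12 [231.42 245.  ]
yellow 163 [153.79 219.69]
yellow 222 [231.26 232.36]
red 10 [231.5 245. ]
(210, 250) [ 99  60 128]
(340, 212) [108  19 163]
(345, 225) [120   8 184]
(246, 189) [ 10 134 139]
(240, 245) [110  33 180]
(232, 245) [  0 200 204]
side [  366. -1051.   468.]
brown 89 [297.84 214.8 ]
brown 6 [230.5 215. ]
brown 127 [292.38 236.53]
brown 201 [263.06 249.64]
yellow 406 [241.86 196.39]
red 6 [230.5 215. ]
(290, 275) [ 97  77 100]
(241, 222) [105  26 117]
```

View pics/t2.png

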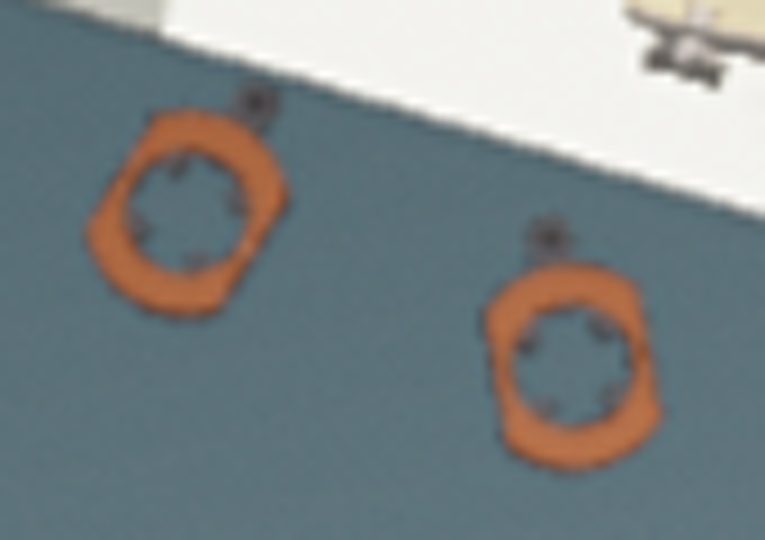

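View pics/t3.png

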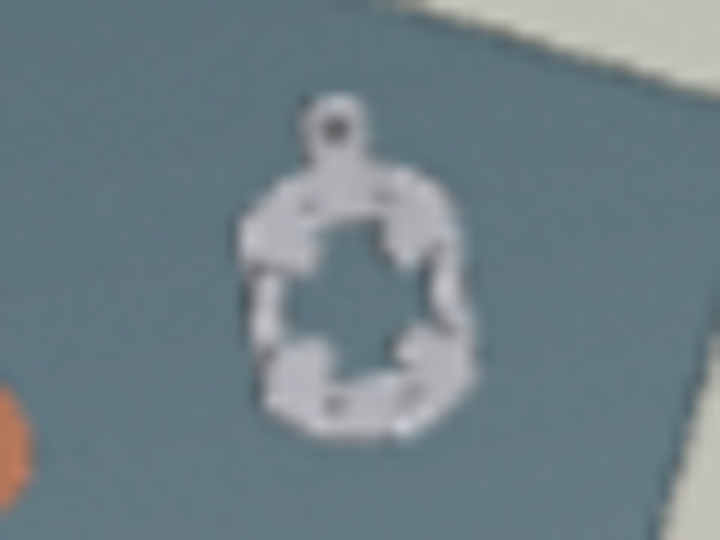

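View pics/t4.png

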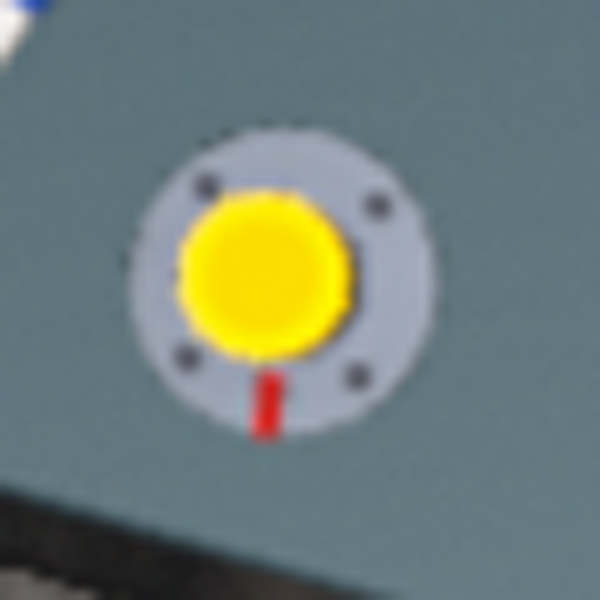

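```bash
cat > m2.py <<'E'
from meas import *
def metric(s,z,cx,cy,half=60,res=0.5):
    # rectified metric patch on plane z: image x = world -y, image y = world -x
    n=int(2*half/res)
    j,i=np.meshgrid(np.arange(n),np.arange(n))
    X=cx+half-i*res; Y=cy+half-j*res
    c=np.stack([X,Y,np.full_like(X,z)],-1)@np.array(s["R"]).T+np.array(s["t"])
    p=c[...,:2]/c[...,2:]; p=p*(1+s["k1"]*(p**2).sum(-1,keepdims=True))
    u=(p[...,0]*s["fx"]+s["cx"]).astype(np.float32); v=(p[...,1]*s["fy"]+s["cy"]).astype(np.float32)
    im=cv2.remap(s["img"],u,v,cv2.INTER_CUBIC)
    w=lambda x,y:(cx+half-y*res, cy+half-x*res)
    return im,w
def pose(mask,w,res=.5):
    cs,_=cv2.findContours(mask.astype(np.uint8)*255,cv2.RETR_EXTERNAL,cv2.CHAIN_APPROX_NONE)
    c=max(cs,key=cv2.contourArea); M=cv2.moments(c)
    ctr=w(M["m10"]/M["m00"],M["m01"]/M["m00"])
    P=np.array([w(*p) for p in c[:,0,:]]); 
    # principal axis
    mu=np.array([[M["mu02"],M["mu11"]],[M["mu11"],M["mu20"]]])  # world x ~ -img y, y ~ -img x
    ev,V=np.linalg.eigh(mu); a=np.degrees(np.arctan2(V[1,1],V[0,1]))
    rect=cv2.minAreaRect(P.astype(np.float32))
    return np.array(ctr),a,M["m00"]*res*res,rect
E
python3 - <<'E'
from m2 import *
s=dict(np.load("top.npz")); S=dict(np.load("side.npz"))
for sc in ("top","side"):
  q=s if sc=="top" else S
  for n,cx,cy in (("A",606,-167),("B",566,-275)):
    im,w=metric(q,21,cx,cy); h=cv2.cvtColor(im,cv2.COLOR_RGB2HSV).astype(int)
    m=(h[...,0]<16)&(h[...,1]>80)|(h[...,0]>170)&(h[...,1]>80)
    c,a,A,rect=pose(m,w); print(sc,n,c.round(1),"ax",round(a,1),"area",A,"(2279)",rect)
    cv2.imwrite(f"pics/m_{sc}{n}.png",np.hstack([im[:,:,::-1],np.repeat(m[...,None]*np.uint8(255),3,2)]))
  im,w=metric(q,21,530,-416); h=cv2.cvtColor(im,cv2.COLOR_RGB2HSV).astype(int)
  m=(h[...,1]<44)
  c,a,A,rect=pose(m,w);print(sc,"St",c.round(1),a.round(1),A,rect)
  cv2.imwrite(f"pics/m_{sc}St.png",np.hstack([im[:,:,::-1],np.repeat(m[...,None]*np.uint8(255),3,2)]))
f=lambda x,y,k,x0,y0:((x+.5)/k-.5+x0,(y+.5)/k-.5+y0)
for n,p in (("tabA",f(255,102,9,225,155)),("tabB",f(548,237,9,225,155)),("tabSt",f(336,127,12,315,190))): print(n,onz(s,*p,21)[:2].round(1))
sc=[onz(s,*f(x,y,10,205,205),22)[:2] for x,y in((207,187),(378,206),(358,378),(188,357))]
c=np.mean(sc,0);print("stand",c, "foot circ",onz(s,*f(283,283,10,205,205),22)[:2])
ang=[np.degrees(np.arctan2(*(p-c)[::-1])) for p in sc];print(ang)
rd=onz(s,*f(267,405,10,205,205),22)[:2]-c;print("red",np.degrees(np.arctan2(rd[1],rd[0])),np.linalg.norm(rd))
print("cap top",onz(s,231.26,232.36,86), "cap2", onz(s,153.79,219.69,44))
E
```

```text
top A [ 607.  -165.5] ax 150.6 area 2146.375 (2279) ((607.3034057617188, -165.63433837890625), (43.375572204589844, 57.34397888183594), 59.534454345703125)
top B [ 567.5 -272.8] ax -168.8 area 2131.5 (2279) ((567.6442260742188, -272.7211608886719), (56.87368392944336, 43.43972396850586), 11.309932708740234)
top St [ 525.5 -413.1] -171.5 2702.75 ((529.6422729492188, -412.3319091796875), (73.99530792236328, 48.12003707885742), 9.162347793579102)
side A [ 603.2 -169. ] ax 148.2 area 2205.5 (2279) ((603.0116577148438, -169.1657257080078), (46.98601531982422, 56.490230560302734), 57.65255355834961)
side B [ 563.7 -275.9] ax -166.6 area 2199.25 (2279) ((563.9661254882812, -276.09942626953125), (58.47328186035156, 45.460411071777344), 12.652557373046875)
side St [ 521.9 -419.9] -158.6 3251.0 ((525.49267578125, -419.4044189453125), (75.5557861328125, 56.623046875), 9.162347793579102)
tabA [ 638.4 -183.2]
tabB [ 603.2 -265.2]
tabSt [ 559.1 -408.3]
stand [ 470.98007111 -139.02675013] foot circ [ 470.70667558 -139.0882378 ]
[np.float64(40.35676787505647), np.float64(-49.75271383254943), np.float64(-140.2128887781683), np.float64(130.09087960195478)]
red 174.6099541077569 30.37167480342967
cap top [ 470.48704154 -140.11299934   86.        ] cap2 [496.85578516  50.12136683  44.        ]
```

```bash
python3 - <<'E'
from m2 import *
s=dict(np.load("top.npz")); S=dict(np.load("side.npz"))
for z in (0,150,300): print(z,[onz(s,*p,z)[:2].round() for p in((130,213),(10,160),(190,20))])
# corner two-view: side front-left-top corner ~ (262,98), bottom right (243,178)
for p,q in (((130,213),(245,150)),((118,212),(262,99)),((190,20),(412,103))): print(two(s,p,S,q))
E
python3 - <<'E'
import cv2
a=cv2.imread('pics/side0.png')[0:230,60:460]; cv2.imwrite('pics/s2.png',cv2.resize(a,None,fx=2,fy=2))
E
```

```text
0 [array([514., 121.]), array([639., 426.]), array([1018.,   -8.])]
150 [array([506.,  77.]), array([614., 343.]), array([946., -36.])]
300 [array([497.,  33.]), array([590., 261.]), array([874., -63.])]
(array([508.06362344,  85.20856094, 120.81252742]), np.float64(1.882012194791138))
(array([528.63752836,  59.15600186, 272.35199615]), np.float64(58.14932084374044))
(array([917.23790762, -66.78856341, 264.55374299]), np.float64(53.330162224518105))
```

View pics/s2.png

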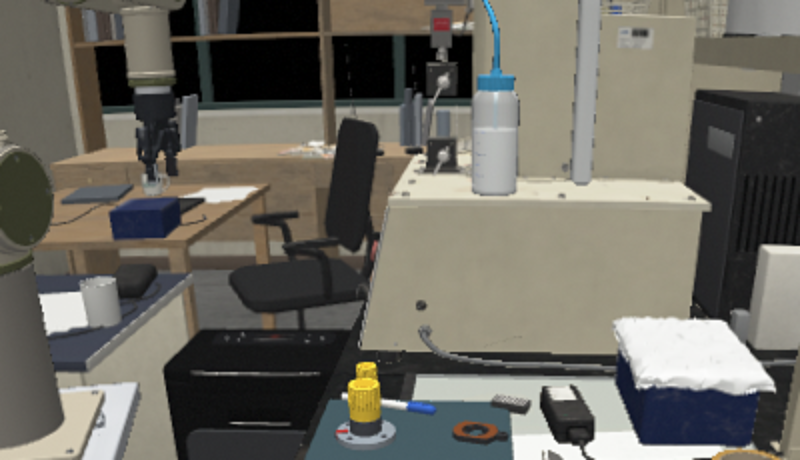

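```bash
python3 -m crank '{"slide":[[-0.0307,-0.0368,0],[-0.0307,-0.0368,0],[-0.0307,-0.0368,0],[-0.0307,-0.0368,0],[-0.0307,-0.0368,0.006],[-0.0307,-0.0368,0.006],[-0.0307,-0.0368,0.006],[-0.0307,-0.0368,0.006]],"twist":[0,0,0,0,0,0,0,0]}' 0 40
```

```text
time: 1.1
tool_pos: [327.2, 214.8, 207.3]
tcp_rot: [180.0, 0.0, 162.3]
ft_force: [1.1, 0.4, 1.0]
finger_gap: 85.1
```

```bash
python3 -m crank '{"slide":[[-0.0307,-0.0368,0.01],[-0.0307,-0.0368,0.01],[-0.0307,-0.0368,0.01],[-0.0307,-0.0368,0.01],[-0.0307,-0.0368,0.01],[-0.0307,-0.0368,0.01],[-0.0307,-0.0368,0.01],[-0.0307,-0.0368,0.01]],"twist":[0,0,0,0,0,0,0,0]}'
cat > go.py <<'E'
import sys,numpy as np
from bench import status
def plan(x,y,z,psi=None):
    s=status.sense(); p=s["tool_pos"]; ps=np.radians(s["tcp_rot"][2]); d=np.array([x,y,z])-p
    c,n=np.cos(ps),np.sin(ps)
    print("t",round(s["time"],2),"now",p.round(1),"rot",s["tcp_rot"].round(2),"gap",round(s["finger_gap"],1),"F",s["ft_force"].round(1),"q",s["joint_pos"].round(1))
    print("slide mm",np.round([d[0]*c+d[1]*n,d[0]*n-d[1]*c,-d[2]],2))
    if psi is not None: print("twist rad",-np.radians(psi-s["tcp_rot"][2]))
if __name__=="__main__": plan(*map(float,sys.argv[1:]))
E
python3 go.py 470.5 -140 54
```

```text
time: 1.9
tool_pos: [471.8, -140.8, 127.0]
tcp_rot: [180.0, 0.0, 162.3]
ft_force: [0.8, 0.8, 1.2]
finger_gap: 85.4
t 1.9 now [ 471.8 -140.8  127. ] rot [1.7999e+02 4.0000e-02 1.6228e+02] gap 85.4 F [0.8 0.8 1.2] q [-22.6  -5.1 109.1   0.   75.9 -94.9]
slide mm [ 1.51  0.36 73.05]
```

```bash
python3 -m crank '{"slide":[[0.0015,0.0004,0.03],[0,0,0.03],[0,0,0.013],[0,0,0],[0,0,0],[0,0,0],[0,0,0],[0,0,0]],"twist":[0,0,0,0,0,0,0,0]}' 
python3 -m crank '{"slide":[[0,0,0],[0,0,0],[0,0,0],[0,0,0],[0,0,0],[0,0,0]],"twist":[0,0,0,0,0,0]}' 1 30; python3 go.py 430 -358 140
```

```text
time: 2.7
tool_pos: [470.9, -137.9, 55.5]
tcp_rot: [-180.0, 0.1, 162.3]
ft_force: [-0.2, -0.4, -0.1]
finger_gap: 85.6
time: 3.3
tool_pos: [470.2, -137.8, 54.5]
tcp_rot: [180.0, 0.0, 162.3]
ft_force: [-0.0, 0.6, 3.7]
finger_gap: 38.6
t 3.3 now [ 470.2 -137.8   54.5] rot [1.8000e+02 2.0000e-02 1.6231e+02] gap 38.6 F [-0.   0.6  3.7] q [-2.230e+01 -1.000e-01  1.126e+02  0.000e+00  6.760e+01 -9.460e+01]
slide mm [ -28.58 -221.99  -85.48]
```

```bash
python3 -m crank '{"slide":[[0,0,-0.015],[0,0,-0.025],[0,0,-0.025],[-0.0048,-0.037,0],[-0.0048,-0.037,0],[-0.0048,-0.037,0],[-0.0048,-0.037,0],[-0.0048,-0.037,0]],"twist":[0,0,0,0,0,0,0,0]}' 
python3 -m crank '{"slide":[[-0.0048,-0.037,0.01],[0,0,0.03],[0,0,0.03],[0,0,0],[0,0,0],[0,0,0]],"twist":[0,0,0,0,0,0]}'; python3 go.py 430 -358 25
python3 - <<'E'
from h import *
s=viewer.snapshot("side"); crop(s,150,100,350,290,4,"pics/s3.png")
E
```

```text
time: 4.1
tool_pos: [436.0, -322.6, 119.0]
tcp_rot: [180.0, -0.0, 162.3]
ft_force: [0.9, -0.3, -0.5]
finger_gap: 38.4
time: 4.7
tool_pos: [431.0, -358.6, 51.1]
tcp_rot: [-179.9, 0.1, 162.3]
ft_force: [0.4, 0.1, 0.4]
finger_gap: 38.2
t 4.7 now [ 431.  -358.6   51.1] rot [-1.7994e+02  1.2000e-01  1.6233e+02] gap 38.2 F [0.4 0.1 0.4] q [ -45.    10.6  101.5   -0.    67.8 -117.3]
slide mm [ 1.16  0.31 26.12]
```

View pics/s3.png

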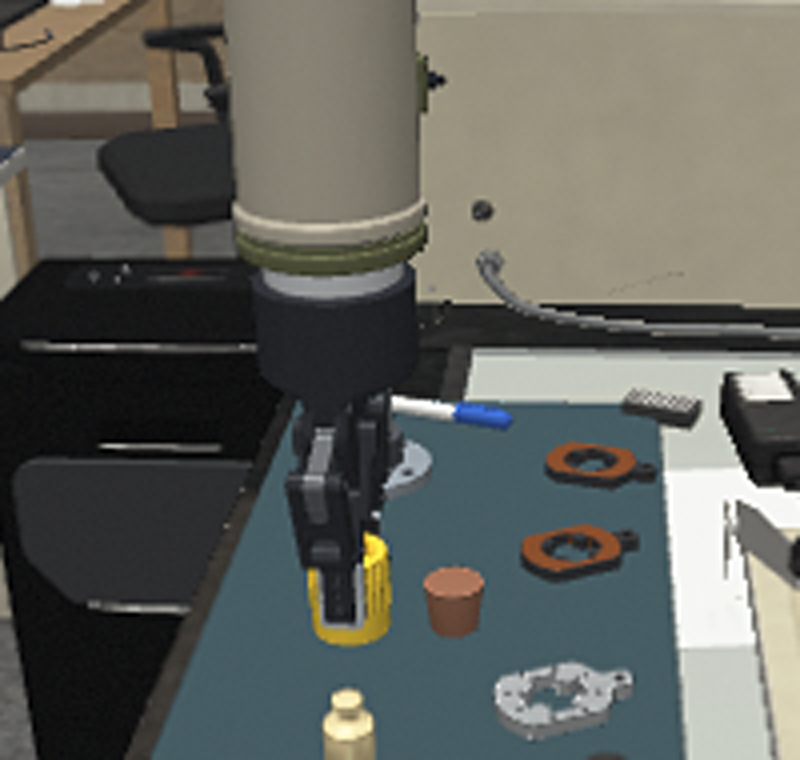

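```bash
python3 -m crank '{"slide":[[0,0,0.012],[0,0,0.011],[0,0,0],[0,0,0]],"twist":[0,0,0,0]}'; python3 -m crank '{"slide":[[0,0,0.002],[0,0,0]],"twist":[0,0]}'; python3 -m crank '{"slide":[[0,0,0.001],[0,0,0]],"twist":[0,0]}'
```

```text
time: 5.15
tool_pos: [429.6, -357.5, 25.7]
tcp_rot: [180.0, -0.1, 162.3]
ft_force: [-0.5, 0.4, -0.3]
finger_gap: 39.0
time: 5.35
tool_pos: [430.1, -358.1, 24.6]
tcp_rot: [-180.0, 0.0, 162.3]
ft_force: [-0.0, 1.4, 3.1]
finger_gap: 38.7
time: 5.55
tool_pos: [430.2, -358.2, 24.5]
tcp_rot: [-180.0, 0.0, 162.3]
ft_force: [-3.5, 4.4, 11.6]
finger_gap: 38.7
```

```bash
python3 -m crank '{"slide":[[0,0,-0.002],[0,0,0],[0,0,0],[0,0,0],[0,0,0]],"twist":[0,0,0,0,0]}' 0.3; python3 -m crank '{"slide":[[0,0,0],[0,0,0],[0,0,0],[0,0,0],[0,0,0],[0,0,0],[0,0,0],[0,0,0]],"twist":[0.143,0.143,0.143,0.143,0.143,0.143,0.143,0.143]}';python3 -m crank '{"slide":[[0,0,0],[0,0,0],[0,0,0],[0,0,0],[0,0,0]],"twist":[0.143,0.143,0.141,0,0]}';python3 -m crank '{"slide":[[0,0,0],[0,0,0],[0,0,0],[0,0,0],[0,0,0],[0,0,0]],"twist":[0,0,0,0,0,0]}' 0.6 20; python3 go.py 430 -358 25
```

```text
time: 6.05
tool_pos: [429.9, -357.9, 25.1]
tcp_rot: [180.0, -0.0, 162.3]
ft_force: [-0.7, 0.5, -0.6]
finger_gap: 59.8
time: 6.85
tool_pos: [430.0, -358.0, 25.1]
tcp_rot: [-180.0, -0.0, 96.4]
ft_force: [-0.1, -0.5, 0.2]
finger_gap: 59.7
time: 7.35
tool_pos: [430.0, -357.9, 25.2]
tcp_rot: [-180.0, -0.0, 72.5]
ft_force: [0.7, -0.3, 1.0]
finger_gap: 59.6
time: 7.95
tool_pos: [430.1, -358.1, 25.4]
tcp_rot: [180.0, 0.0, 72.3]
ft_force: [-0.7, -0.1, 1.4]
finger_gap: 38.6
t 7.95 now [ 430.1 -358.1   25.4] rot [1.7999e+02 1.0000e-02 7.2310e+01] gap 38.6 F [-0.7 -0.1  1.4] q [-45.   12.6 102.2   0.   65.2 -27.3]
slide mm [ 0.05 -0.14  0.41]
```

```bash
python3 -m crank '{"slide":[[0,0,0],[0,0,0],[0,0,0],[0,0,-0.02],[0,0,-0.035],[0,0,-0.035],[0,0,-0.03],[0,0,0]],"twist":[0,0,0,0,-0.14,-0.14,-0.14,-0.14]}' 0.3;python3 -m crank '{"slide":[[0,0,0],[0,0,0],[0,0,0],[0,0,0],[0,0,0],[0,0,0]],"twist":[-0.14,-0.14,-0.14,-0.14,-0.14,-0.107]}';  python3 go.py 607 -165.5 140 150.6
```

```text
time: 8.75
tool_pos: [432.4, -360.3, 151.2]
tcp_rot: [179.7, 0.4, 104.7]
ft_force: [0.3, -0.6, 0.3]
finger_gap: 59.9
time: 9.35
tool_pos: [429.9, -357.9, 145.1]
tcp_rot: [180.0, -0.0, 150.9]
ft_force: [-0.0, 0.1, -1.1]
finger_gap: 59.5
t 9.35 now [ 429.9 -357.9  145.1] rot [ 1.8000e+02 -2.0000e-02  1.5094e+02] gap 59.5 F [-0.   0.1 -1.1] q [ -45.     4.5   97.6   -0.    77.9 -106. ]
slide mm [-61.34 254.23   5.13]
twist rad 0.0059337132250267596
```

```bash
python3 -m crank '{"slide":[[-0.0102,0.0424,0],[-0.0102,0.0424,0],[-0.0102,0.0424,0],[-0.0102,0.0424,0],[-0.0102,0.0424,0],[-0.0102,0.0424,0],[0,0,0]],"twist":[0.006,0,0,0,0,0,0]}'; python3 go.py 607 -165.5 140 150.6
python3 - <<'E'
from m2 import *
s=viewer.snapshot("top");S=viewer.snapshot("side")
for n,q in (("top2",s),("side2",S)): np.savez(f"{n}.npz",**{k:np.array(v) for k,v in q.items()})
im,w=metric(s,56,430,-358); h=cv2.cvtColor(im,cv2.COLOR_RGB2HSV).astype(int)
m=(h[...,0]>20)&(h[...,0]<34)&(h[...,1]>110)
print("cap",pose(m,w))
cv2.imwrite("pics/capm.png",np.hstack([im[:,:,::-1],np.repeat(m[...,None]*np.uint8(255),3,2)]))
crop(s,180,130,400,300,3.5,"pics/t5.png"); crop(S,150,80,350,290,3,"pics/s5.png")
E
```

```text
time: 10.05
tool_pos: [611.9, -162.7, 145.1]
tcp_rot: [179.9, 0.0, 150.5]
ft_force: [-0.4, -0.1, -0.0]
finger_gap: 59.9
t 10.05 now [ 611.9 -162.7  145.1] rot [1.7989e+02 2.0000e-02 1.5054e+02] gap 59.9 F [-0.4 -0.1 -0. ] q [-19.6  15.5  85.3   0.1  79.2 -80.1]
slide mm [ 2.85 -4.85  5.09]
twist rad -0.001003588107528046
cap (array([ 432.20421544, -358.07685665]), np.float64(81.104963064267), 1302.75, ((432.4501037597656, -357.8500671386719), (41.81446838378906, 40.02561569213867), 63.43495178222656))
```

View pics/t5.png

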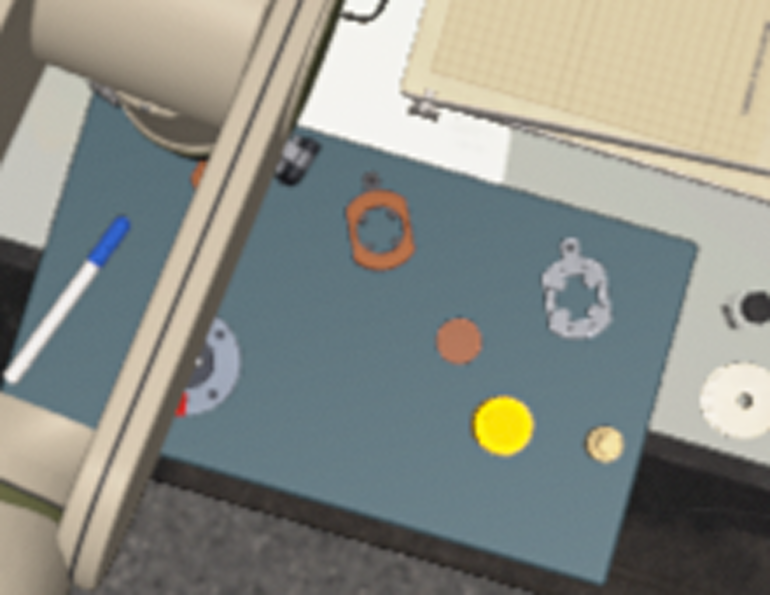

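View pics/s5.png

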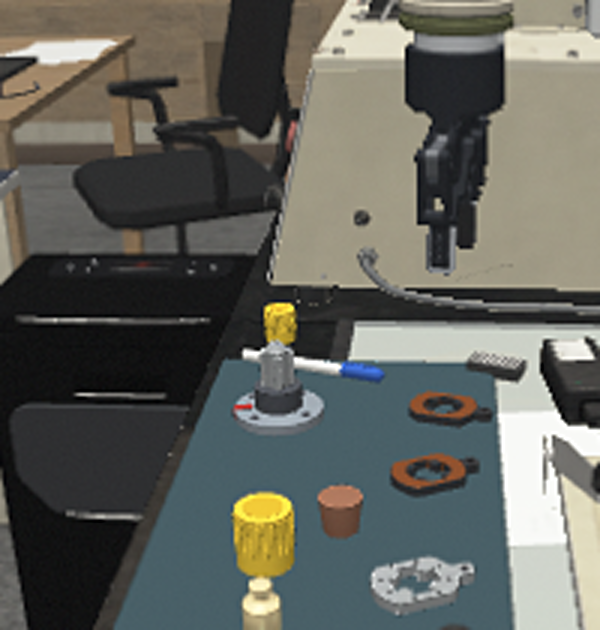

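View pics/capm.png

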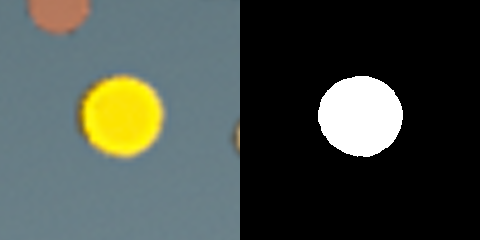

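```bash
python3 - <<'E'
from m2 import *
S=dict(np.load("side2.npz"));s=dict(np.load("top2.npz"))
p=np.array([611.9,-162.7,145.1])+[-1.7,-4.3,0]
ps=np.radians(150.5); y=np.array([np.sin(ps),-np.cos(ps),0])
for k in (-30,0,30): print(k,((proj(S,p+k*y)-[150,80])*3).round(1))
print("top stand axis nose",proj(s,[471,-139,80]))
im=cv2.resize(S["img"][110:180,280:330,::-1],None,fx=8,fy=8,interpolation=cv2.INTER_CUBIC);cv2.imwrite("pics/tip.png",im)
for k in (-30,0,30): print(k,((proj(S,p+k*y)-[280,110])*8).round(1))
E
python3 go.py 605 -164.5 40 150.6
```

```text
-30 [442.7 274.8]
0 [452.3 262.5]
30 [461.4 250.9]
top stand axis nose [230.9877397  232.18570558]
-30 [140.5 492.9]
0 [166.1 460.1]
30 [190.4 429.1]
t 10.15 now [ 609.4 -166.2  144.8] rot [-1.7998e+02 -4.0000e-02  1.5041e+02] gap 60.0 F [-0.   0.2  0.2] q [-19.9  15.4  85.4  -0.   79.2 -80.3]
slide mm [  4.66  -0.71 104.83]
twist rad -0.00333347740342245
```

View pics/tip.png

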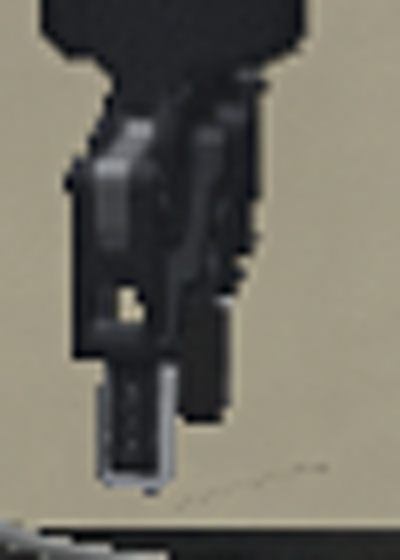

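```bash
python3 -m crank '{"slide":[[0.0047,-0.0007,0.03],[0,0,0.035],[0,0,0.035],[0,0,0.005],[0,0,0],[0,0,0],[0,0,0]],"twist":[-0.003,0,0,0,0,0,0]}'; python3 go.py 605 -164.5 13.5 150.6
```

```text
time: 10.85
tool_pos: [606.4, -166.5, 43.1]
tcp_rot: [180.0, 0.2, 150.4]
ft_force: [0.8, -0.4, 0.6]
finger_gap: 59.3
t 10.85 now [ 606.4 -166.5   43.1] rot [179.96   0.24 150.43] gap 59.3 F [ 0.8 -0.4  0.6] q [-20.   20.7  90.3  -0.   68.8 -80.4]
slide mm [ 2.25  1.05 29.64]
twist rad -0.00304986848104537
```

```bash
python3 -m crank '{"slide":[[0.0015,0.0008,0.014],[0,0,0.01],[0,0,0],[0,0,0],[0,0,0]],"twist":[-0.003,0,0,0,0]}'; python3 go.py 605 -164.5 13.5 150.6
python3 - <<'E'
from h import *
S=viewer.snapshot("side"); crop(S,260,150,330,230,8,"pics/s6.png"); print(status.sense()["tool_pos"])
E
```

```text
time: 11.35
tool_pos: [603.9, -164.1, 16.3]
tcp_rot: [180.0, 0.0, 150.6]
ft_force: [0.3, -0.8, -0.2]
finger_gap: 59.4
t 11.35 now [ 603.9 -164.1   16.3] rot [180.     0.   150.62] gap 59.4 F [ 0.3 -0.8 -0.2] q [-19.9  22.5  91.1   0.   66.4 -80.5]
slide mm [-1.19  0.19  2.85]
twist rad 0.0003995818792829061
[ 604.05128214 -164.20179849   16.59036978]
```

View pics/s6.png

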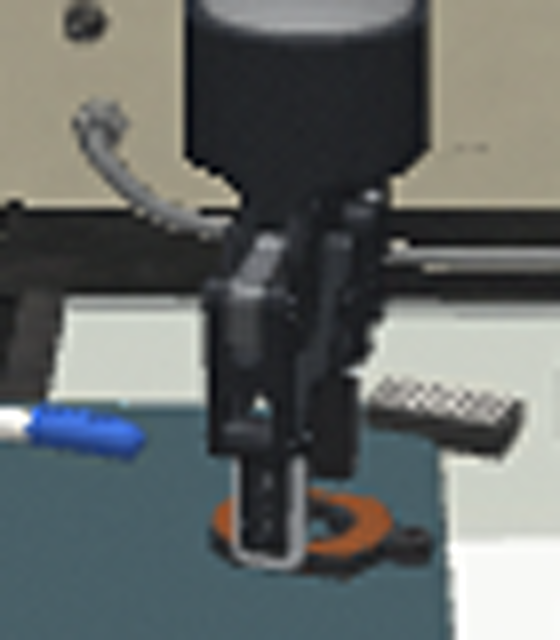

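```bash
python3 -m crank '{"slide":[[-0.001,0,0.0028],[0,0,0],[0,0,0]],"twist":[0,0,0]}'; python3 -m crank '{"slide":[[0,0,0],[0,0,0],[0,0,0],[0,0,0],[0,0,0]],"twist":[0,0,0,0,0]}' 1 40; python3 go.py 605 -164.5 60
```

```text
time: 11.7
tool_pos: [604.6, -164.6, 13.5]
tcp_rot: [-180.0, -0.0, 150.6]
ft_force: [0.3, -1.3, 0.3]
finger_gap: 59.6
time: 12.2
tool_pos: [605.0, -164.7, 13.9]
tcp_rot: [180.0, 0.0, 150.6]
ft_force: [-0.5, 0.2, 3.8]
finger_gap: 42.3
t 12.2 now [ 605.  -164.7   13.9] rot [1.7999e+02 4.0000e-02 1.5062e+02] gap 42.3 F [-0.5  0.2  3.8] q [-19.9  22.8  91.   -0.   66.2 -80.5]
slide mm [  0.06   0.21 -46.11]
```

```bash
python3 -m crank '{"slide":[[0,0,-0.01],[0,0,-0.03],[0,0,-0.03],[0,0,-0.03],[0,0,0]],"twist":[0,0,0,0.07,0.14]}'; python3 go.py 605 -164.5 60
python3 - <<'E'
from h import *
S=viewer.snapshot("side"); crop(S,260,110,340,210,6,"pics/s7.png"); print(status.sense()["tool_pos"])
E
```

```text
time: 12.7
tool_pos: [607.7, -165.6, 119.8]
tcp_rot: [179.8, 0.5, 138.4]
ft_force: [1.0, -0.8, -0.7]
finger_gap: 42.7
t 12.7 now [ 607.7 -165.6  119.8] rot [179.82   0.45 138.41] gap 42.7 F [ 1.  -0.8 -0.7] q [-19.9  15.8  87.6   0.   76.1 -68.3]
slide mm [ 2.77 -0.94 59.83]
[ 606.57141914 -165.2599202   117.40112746]
```

View pics/s7.png

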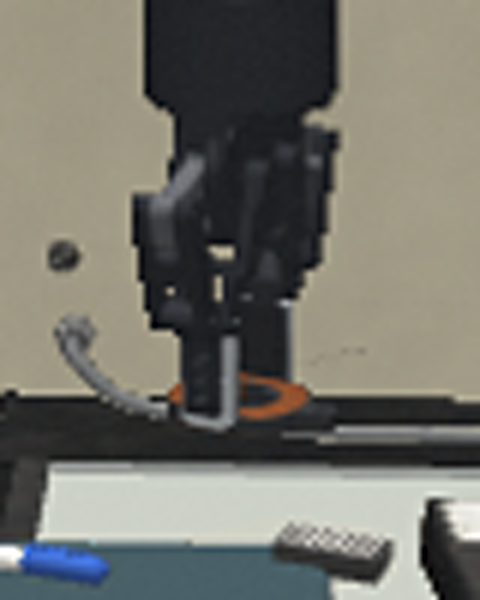

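```bash
python3 -m crank '{"slide":[[0,0,0],[0,0,0],[0,0,0],[0,0,0],[0,0,0],[0,0,0],[0,0,0],[0,0,0]],"twist":[0.145,0.145,0.145,0.145,0.145,0.145,0.145,0.145]}';python3 -m crank '{"slide":[[0,0,0],[0,0,0],[0,0,0],[0,0,0],[0,0,0],[0,0,0],[0,0,0],[0,0,0]],"twist":[0.145,0.145,0.145,0.145,0.145,0.145,0.145,0.145]}'; python3 go.py 469 -138 107 -4.9
```

```text
time: 13.55
tool_pos: [603.8, -164.3, 112.6]
tcp_rot: [-179.9, -0.0, 71.9]
ft_force: [-0.1, -0.4, -1.4]
finger_gap: 42.7
time: 14.35
tool_pos: [603.8, -164.3, 112.6]
tcp_rot: [-179.9, 0.1, 5.5]
ft_force: [-0.7, 0.3, -0.2]
finger_gap: 42.3
t 14.35 now [ 603.8 -164.3  112.6] rot [-1.7995e+02  1.1000e-01  5.4800e+00] gap 42.3 F [-0.7  0.3 -0.2] q [-19.9  16.2  88.    0.   76.   64.6]
slide mm [-131.68  -39.03    5.58]
twist rad 0.1811074504205752
```

```bash
python3 -m crank '{"slide":[[0,0,0],[0,0,0],[-0.0342,-0.0037,0],[-0.0342,-0.0037,0],[-0.0342,-0.0037,0],[-0.0342,-0.0037,0],[0,0,0.01],[0,0,0]],"twist":[0.0913,0.0913,0,0,0,0,0,0]}'; python3 -m crank '{"slide":[[0,0,0],[0,0,0]],"twist":[0,0]}';python3 go.py 469 -138 107 -4.9
python3 - <<'E'
from h import *
for n in("side","top"):
    S=viewer.snapshot(n); np.savez(f"{n}3.npz",**{k:np.array(v) for k,v in S.items()})
    if n=="side": crop(S,200,140,290,230,6,"pics/s8.png")
    else: crop(S,190,190,280,280,6,"pics/t8.png")
print(status.sense()["tool_pos"])
E
```

```text
time: 15.15
tool_pos: [467.9, -137.8, 102.0]
tcp_rot: [-180.0, 0.1, -4.7]
ft_force: [-1.0, -0.5, 0.1]
finger_gap: 42.2
time: 15.35
tool_pos: [470.5, -138.6, 103.9]
tcp_rot: [180.0, -0.0, -4.8]
ft_force: [0.7, -0.8, -0.5]
finger_gap: 42.3
t 15.35 now [ 470.5 -138.6  103.9] rot [ 1.7999e+02 -3.0000e-02 -4.7500e+00] gap 42.3 F [ 0.7 -0.8 -0.5] q [-22.4  -3.9 110.5   0.   73.3  72.3]
slide mm [-1.5  -0.5  -3.13]
twist rad 0.002559834134670198
[ 470.3604004  -138.60648703  103.82382576]
```

View pics/s8.png

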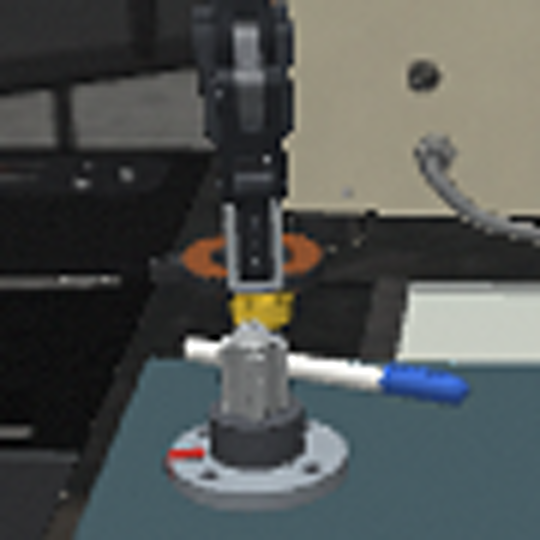

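View pics/t8.png

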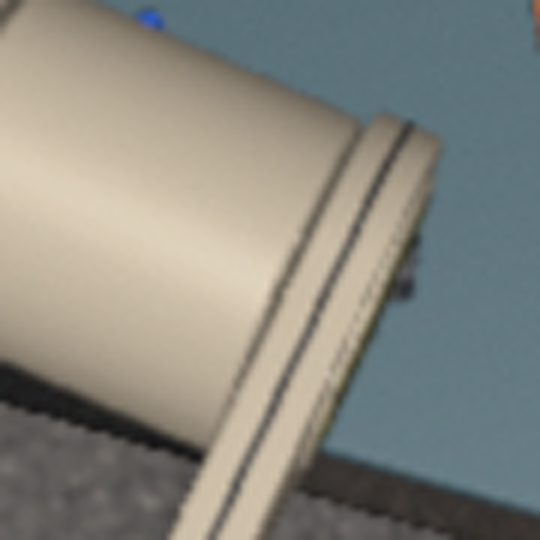

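```bash
python3 - <<'E'
from h import *
S=dict(np.load("side3.npz"))
def ony(u,v,y): 
    o,d=ray(S,u,v); return (o+d*(y-o[1])/d[1]).round(1)
f=lambda x,y:((x+.5)/6-.5+200,(y+.5)/6-.5+140)
for n,a,b in (("disc",(183,256),(322,254)),("hub",(222,385),(287,385)),("hubtop",(222,350),(287,350)),("ped",(210,430),(304,430)),("nose",(240,326),(268,326)),("foot",(166,463),(349,463)),("pads",(227,240),(280,240))):
    A=ony(*f(*a),-143);B=ony(*f(*b),-143);print(n,A,B,(A+B)/2)
m=S["img"]; h=cv2.cvtColor(m,cv2.COLOR_RGB2HSV).astype(int)
for v in range(178,190):
    row=[u for u in range(225,260) if (h[v,u,0]<14 and h[v,u,1]>120)]
    print(v,row[:1],row[-1:],m[v,row[0]-1:row[0]+2].tolist() if row else'', m[v,row[-1]-1:row[-1]+2].tolist() if row else '')
E
```

```text
disc [ 441.  -143.   112.6] [ 497.4 -143.   108.5] [ 469.2  -143.    110.55]
hub [ 453.9 -143.    54.3] [ 481.  -143.    51.6] [ 467.45 -143.     52.95]
hubtop [ 454.7 -143.    70. ] [ 481.6 -143.    67.4] [ 468.15 -143.     68.7 ]
ped [ 447.9 -143.    34.3] [ 487.4 -143.    30.2] [ 467.65 -143.     32.25]
nose [ 462.6 -143.    80. ] [ 474.1 -143.    78.9] [ 468.35 -143.     79.45]
foot [ 428.8 -143.    21. ] [ 506.1 -143.    12.7] [ 467.45 -143.     16.85]
pads [ 459.  -143.   117.9] [ 480.5 -143.   116.1] [ 469.75 -143.    117.  ]
178 [] []  
179 [236] [250] [[59, 48, 42], [87, 55, 37], [102, 89, 80]] [[116, 70, 43], [119, 72, 46], [29, 36, 41]]
180 [232] [252] [[33, 39, 40], [86, 58, 43], [145, 81, 46]] [[147, 83, 48], [88, 59, 41], [31, 33, 36]]
181 [231] [253] [[31, 36, 38], [114, 70, 41], [142, 80, 45]] [[146, 82, 46], [80, 54, 40], [55, 56, 53]]
182 [231] [252] [[97, 69, 55], [144, 82, 47], [142, 81, 47]] [[142, 81, 47], [145, 81, 46], [93, 66, 52]]
183 [231] [252] [[105, 76, 59], [145, 81, 45], [142, 81, 47]] [[143, 81, 47], [136, 76, 43], [54, 46, 41]]
184 [231] [251] [[49, 52, 56], [122, 75, 49], [145, 81, 46]] [[146, 83, 48], [120, 76, 50], [58, 48, 44]]
185 [232] [250] [[41, 40, 44], [97, 66, 50], [125, 78, 50]] [[84, 59, 45], [82, 54, 40], [39, 45, 48]]
186 [] []  
187 [] []  
188 [] []  
189 [] []
```

```bash
python3 -m crank '{"slide":[[-0.0007,-0.0002,0.01],[0,0,0.01],[0,0,0.004],[0,0,0.004],[0,0,0.004],[0,0,0]],"twist":[0.002,0,0,0,0,0]}';python3 -m crank '{"slide":[[0,0,0.003],[0,0,0.003],[0,0,0]],"twist":[0,0,0]}'
```

```text
time: 16.05
tool_pos: [468.5, -138.0, 70.8]
tcp_rot: [-180.0, 0.1, -4.9]
ft_force: [-0.3, 0.3, -0.6]
finger_gap: 42.2
time: 16.35
tool_pos: [468.7, -138.0, 65.1]
tcp_rot: [-180.0, 0.0, -4.9]
ft_force: [-0.2, -0.8, -0.9]
finger_gap: 42.3
```

```bash
python3 -m crank '{"slide":[[0,0,0.005],[0,0,0.005],[0,0,0.004],[0,0,0.003],[0,0,0]],"twist":[0,0,0,0,0]}';python3 -m crank '{"slide":[[0,0,0.002],[0,0,0]],"twist":[0,0]}';python3 -m crank '{"slide":[[0,0,0.001],[0,0,0]],"twist":[0,0]}'
```

```text
time: 16.85
tool_pos: [468.4, -137.9, 47.8]
tcp_rot: [-180.0, 0.1, -4.9]
ft_force: [-0.9, -0.3, -1.1]
finger_gap: 42.3
time: 17.05
tool_pos: [468.9, -138.1, 46.4]
tcp_rot: [-180.0, 0.0, -4.9]
ft_force: [0.3, -0.1, -1.7]
finger_gap: 42.7
time: 17.25
tool_pos: [468.9, -138.2, 45.5]
tcp_rot: [180.0, -0.0, -4.9]
ft_force: [-0.4, -1.4, -0.9]
finger_gap: 42.3
```

```bash
python3 -m crank '{"slide":[[0,0,0.001],[0,0,0]],"twist":[0,0]}';python3 -m crank '{"slide":[[0,0,0.001],[0,0,0]],"twist":[0,0]}'
```

```text
time: 17.45
tool_pos: [468.8, -138.1, 44.4]
tcp_rot: [-180.0, 0.0, -4.9]
ft_force: [-0.9, -0.1, -1.3]
finger_gap: 42.5
time: 17.65
tool_pos: [469.0, -138.2, 43.8]
tcp_rot: [180.0, -0.0, -4.9]
ft_force: [-1.4, 0.4, 2.5]
finger_gap: 42.4
```

```bash
python3 -m crank '{"slide":[[0,0,0],[0,0,0],[0,0,0],[0,0,-0.01],[0,0,-0.025],[0,0,-0.025]],"twist":[0,0,0,0,0,0]}' 0.3;python3 -m crank '{"slide":[[0,0,0],[0,0,0],[0,0,0]],"twist":[-0.142,-0.1425,0]}'; python3 go.py 565.5 -271.8 107 11.4
```

```text
time: 18.25
tool_pos: [468.4, -137.9, 104.3]
tcp_rot: [-180.0, 0.1, -4.9]
ft_force: [0.6, -0.9, -0.4]
finger_gap: 59.6
time: 18.55
tool_pos: [469.3, -138.3, 104.5]
tcp_rot: [180.0, -0.1, 11.5]
ft_force: [-1.1, -0.2, -0.2]
finger_gap: 59.6
t 18.55 now [ 469.3 -138.3  104.5] rot [ 1.7996e+02 -6.0000e-02  1.1520e+01] gap 59.6 F [-1.1 -0.2 -0.2] q [-22.4  -4.2 110.7   0.   73.4  56.1]
slide mm [ 67.62 150.05  -2.47]
twist rad 0.0021281275155640702
```

```bash
python3 -m crank '{"slide":[[0.0169,0.0375,0],[0.0169,0.0375,0],[0.0169,0.0375,0],[0.0169,0.0375,0],[0,0,0.03],[0,0,0.03],[0,0,0.005],[0,0,0]],"twist":[0.002,0,0,0,0,0,0,0]}'; python3 -m crank '{"slide":[[0,0,0],[0,0,0]],"twist":[0,0]}'; python3 go.py 565.5 -271.8 13.5 11.4
python3 - <<'E'
from h import *
S=viewer.snapshot("side"); crop(S,215,140,315,260,6,"pics/s9.png")
S=viewer.snapshot("top"); crop(S,190,150,320,270,6,"pics/t9.png")
E
```

```text
time: 19.35
tool_pos: [563.3, -271.2, 37.2]
tcp_rot: [-179.9, 0.1, 11.1]
ft_force: [-0.4, -0.0, 1.2]
finger_gap: 60.1
time: 19.55
tool_pos: [565.9, -272.5, 40.9]
tcp_rot: [179.9, -0.1, 11.2]
ft_force: [0.1, -0.9, 0.4]
finger_gap: 60.2
t 19.55 now [ 565.9 -272.5   40.9] rot [ 1.7987e+02 -1.5000e-01  1.1240e+01] gap 60.2 F [ 0.1 -0.9  0.4] q [-30.4  20.8  90.4  -0.   68.6  48.4]
slide mm [-0.27 -0.8  27.39]
twist rad -0.0027534838926352406
```

View pics/s9.png

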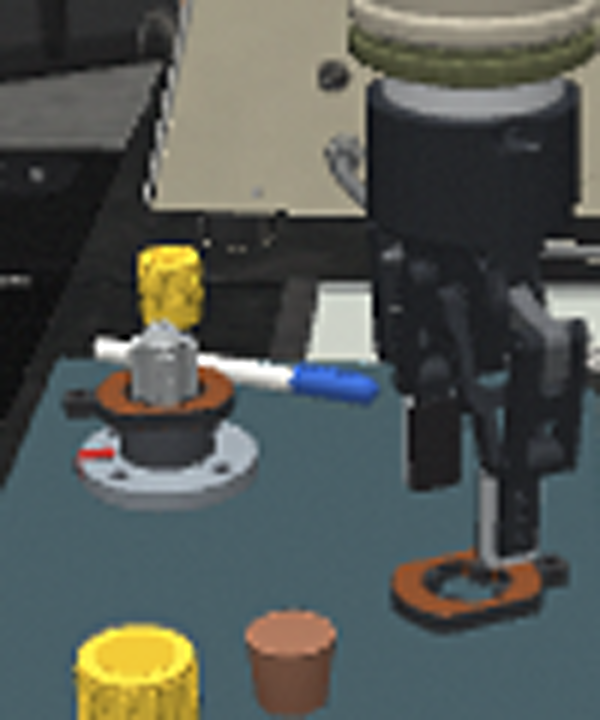

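View pics/t9.png

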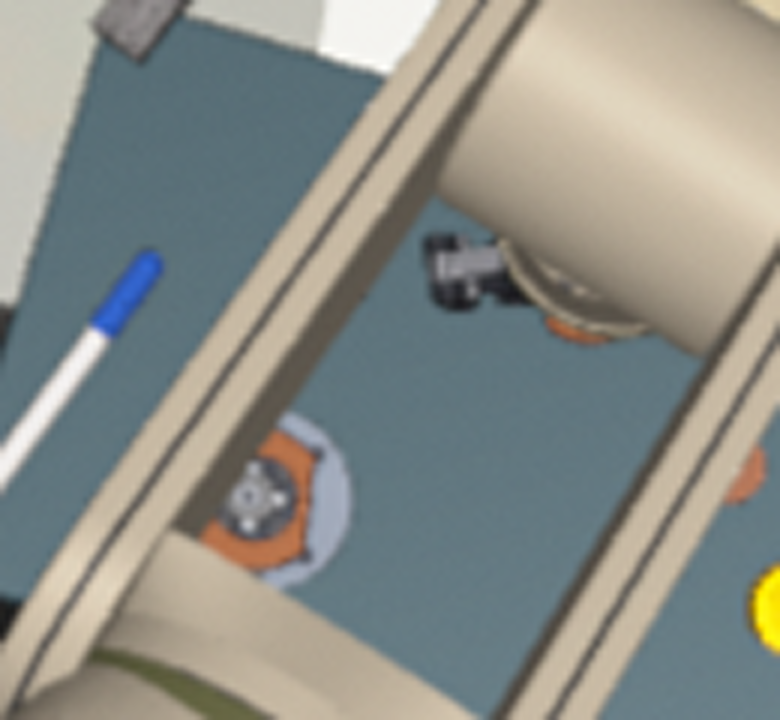

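Disc A is seated with its tab to the red mark. The steel plate must go on next, not disc B, so I am lifting off and moving to the steel plate.

```bash
python3 -m crank '{"slide":[[0,0,-0.025],[0,0,-0.025],[0,0,0]],"twist":[0.02,0.026,0]}'; python3 go.py 521.3 -412.5 92 8.6
```

```text
time: 19.95
tool_pos: [567.6, -273.6, 94.3]
tcp_rot: [179.7, -0.4, 8.6]
ft_force: [0.8, 0.2, 1.2]
finger_gap: 59.8
t 19.95 now [ 567.6 -273.6   94.3] rot [179.69  -0.38   8.58] gap 59.8 F [0.8 0.2 1.2] q [-30.4  17.3  88.7  -0.   73.5  51. ]
slide mm [-66.49 130.4    2.26]
twist rad -0.00028401995865802
```

```bash
python3 -m crank '{"slide":[[-0.0163,0.0326,0],[-0.0163,0.0326,0],[-0.0163,0.0326,0],[-0.0163,0.0326,0],[0,0,0.025],[0,0,0.02],[0,0,0.005],[0,0,0]],"twist":[0,0,0,0,0,0,0,0]}'; python3 -m crank '{"slide":[[0,0,0],[0,0,0]],"twist":[0,0]}'; python3 go.py 521.3 -412.5 13.5 8.6
```

```text
time: 20.75
tool_pos: [519.0, -409.9, 37.4]
tcp_rot: [-179.9, 0.1, 8.6]
ft_force: [-0.2, -0.3, 0.4]
finger_gap: 60.0
time: 20.95
tool_pos: [520.7, -411.2, 40.2]
tcp_rot: [179.9, -0.1, 8.7]
ft_force: [0.6, 0.2, 0.7]
finger_gap: 59.9
t 20.95 now [ 520.7 -411.2   40.2] rot [ 1.7988e+02 -9.0000e-02  8.6700e+00] gap 59.9 F [0.6 0.2 0.7] q [-42.7  25.8  84.   -0.   70.1  38.6]
slide mm [ 0.35  1.4  26.75]
twist rad 0.0011843524029697687
```

```bash
python3 -m crank '{"slide":[[0.0008,0.0016,0.013],[0,0,0.01],[0,0,0],[0,0,0],[0,0,0]],"twist":[0.001,0,0,0,0]}'; python3 go.py 521.3 -412.5 13.5 8.6
python3 - <<'E'
from h import *
S=viewer.snapshot("side"); crop(S,255,180,345,300,6,"pics/s10.png")
E
```

```text
time: 21.45
tool_pos: [520.8, -412.2, 15.6]
tcp_rot: [180.0, -0.0, 8.6]
ft_force: [0.0, 0.5, 0.5]
finger_gap: 59.6
t 21.45 now [ 520.8 -412.2   15.6] rot [180.    -0.     8.58] gap 59.6 F [0.  0.5 0.5] q [-42.8  27.8  84.2   0.   68.   38.6]
slide mm [0.48 0.36 2.06]
twist rad -0.00040072744162046337
```

View pics/s10.png

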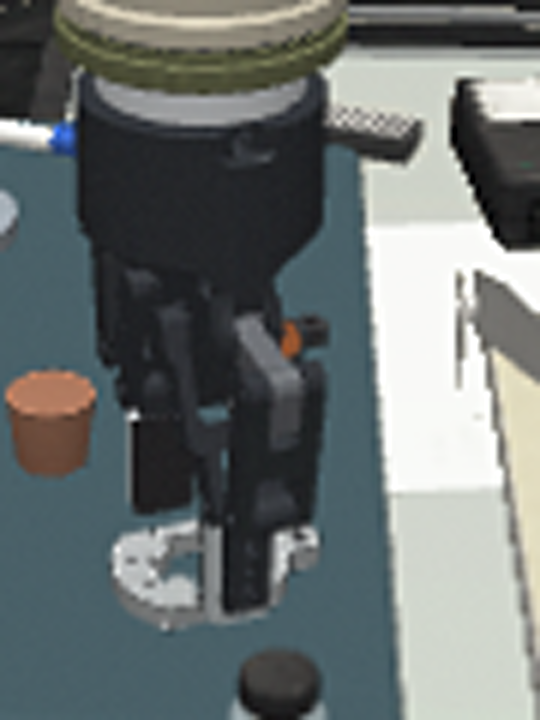

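```bash
python3 -m crank '{"slide":[[0.0005,0.0004,0.002],[0,0,0]],"twist":[0,0]}'; python3 -m crank '{"slide":[[0,0,0],[0,0,0],[0,0,0],[0,0,0]],"twist":[0,0,0,0]}' 1 40; python3 -m crank '{"slide":[[0,0,-0.01],[0,0,-0.03],[0,0,-0.03],[0,0,-0.028],[0,0,0]],"twist":[0,0,0,0.118,0.118]}'; python3 -m crank '{"slide":[[0,0,0]],"twist":[0]}';python3 go.py 469 -138.1 107 -4.9
```

```text
time: 21.7
tool_pos: [521.4, -412.6, 13.6]
tcp_rot: [180.0, -0.0, 8.6]
ft_force: [-0.7, -0.0, -0.4]
finger_gap: 59.6
time: 22.1
tool_pos: [521.5, -412.7, 13.9]
tcp_rot: [180.0, -0.0, 8.6]
ft_force: [0.4, 0.5, 2.5]
finger_gap: 42.7
time: 22.6
tool_pos: [523.7, -414.7, 118.1]
tcp_rot: [179.7, -0.4, -5.2]
ft_force: [1.2, -0.4, -0.6]
finger_gap: 42.7
time: 22.7
tool_pos: [521.9, -413.1, 113.5]
tcp_rot: [179.9, -0.1, -5.1]
ft_force: [-0.1, 0.4, -1.4]
finger_gap: 42.4
t 22.7 now [ 521.9 -413.1  113.5] rot [ 1.7991e+02 -1.2000e-01 -5.0500e+00] gap 42.4 F [-0.1  0.4 -1.4] q [-42.8  21.7  81.1  -0.   77.   52.3]
slide mm [ -76.89 -269.23    6.52]
twist rad -0.0026311092841659997
```

```bash
python3 -m crank '{"slide":[[-0.0128,-0.0448,0],[-0.0128,-0.0448,0],[-0.0128,-0.0448,0],[-0.0128,-0.0448,0],[-0.0128,-0.0448,0],[-0.0128,-0.0448,0],[0,0,0.008],[0,0,0]],"twist":[0,0,0,0,0,0,0,0]}'; python3 -m crank '{"slide":[[0,0,0],[0,0,0]],"twist":[0,0]}'; python3 go.py 469 -138.1 107 -4.9
python3 - <<'E'
from h import *
S=viewer.snapshot("side");np.savez("side4.npz",**{k:np.array(v) for k,v in S.items()})
crop(S,200,140,290,230,6,"pics/s11.png")
E
```

```text
time: 23.5
tool_pos: [466.5, -136.6, 101.9]
tcp_rot: [-180.0, 0.2, -4.6]
ft_force: [0.3, -0.1, -0.8]
finger_gap: 42.6
time: 23.7
tool_pos: [468.0, -139.1, 103.5]
tcp_rot: [180.0, 0.0, -5.0]
ft_force: [0.0, -0.5, -0.2]
finger_gap: 42.3
t 23.7 now [ 468.  -139.1  103.5] rot [ 1.7999e+02  1.0000e-02 -4.9600e+00] gap 42.3 F [ 0.  -0.5 -0.2] q [-22.6  -4.2 110.8  -0.   73.3  72.4]
slide mm [ 0.89 -1.06 -3.46]
twist rad -0.0010605931481890807
```

View pics/s11.png

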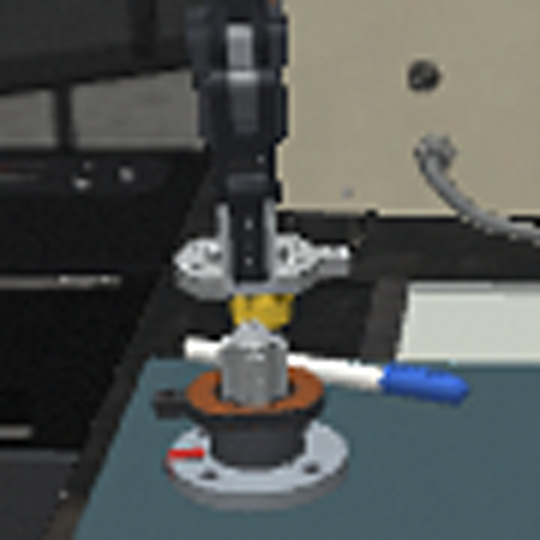

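```bash
python3 - <<'E'
from h import *
S=dict(np.load("side4.npz"))
def ony(u,v,y): 
    o,d=ray(S,u,v); return (o+d*(y-o[1])/d[1]).round(1)
f=lambda x,y:((x+.5)/6-.5+200,(y+.5)/6-.5+140)
a=ony(*f(174,256),-143); print("left",a,"->centre",a[0]+29)
a=ony(*f(338,256),-145); print("hole",a,"->centre",a[0]-36)
a=ony(*f(353,260),-145); print("tabend",a,"->centre",a[0]-42)
a,b=ony(*f(187,395),-143),ony(*f(325,393),-143); print("discA",(a+b)/2)
im=cv2.resize(S["img"][172:200,225:262,::-1],None,fx=20,fy=20,interpolation=cv2.INTER_CUBIC);cv2.imwrite("pics/z.png",im)
E
```

```text
left [ 437.4 -143.   113. ] ->centre 466.4
hole [ 503.7 -145.   107.9] ->centre 467.7
tabend [ 509.8 -145.   105.6] ->centre 467.8
discA [ 468.05 -143.     48.75]
```

View pics/z.png

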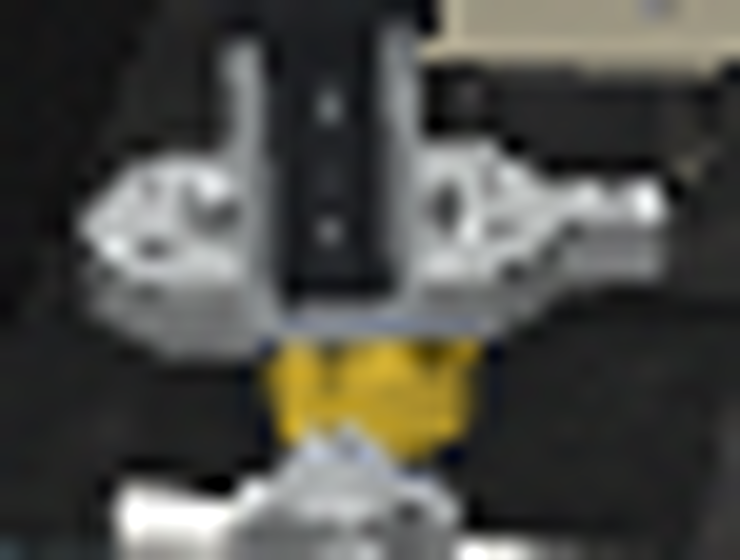

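```bash
python3 -m crank '{"slide":[[0.0008,-0.001,0.01],[0,0,0.01],[0,0,0.004],[0,0,0.004],[0,0,0.004],[0,0,0]],"twist":[-0.001,0,0,0,0,0]}';python3 -m crank '{"slide":[[0,0,0.003],[0,0,0.003],[0,0,0]],"twist":[0,0,0]}'
```

```text
time: 24.35
tool_pos: [468.4, -137.0, 70.8]
tcp_rot: [-180.0, 0.1, -4.9]
ft_force: [0.7, 0.4, -0.3]
finger_gap: 42.3
time: 24.65
tool_pos: [468.6, -137.0, 65.1]
tcp_rot: [-180.0, 0.0, -4.9]
ft_force: [-0.8, -0.1, 0.0]
finger_gap: 42.5
```

```bash
python3 -m crank '{"slide":[[0,0.0006,0.004],[0,0,0.004],[0,0,0.002],[0,0,0]],"twist":[0,0,0,0]}';python3 -m crank '{"slide":[[0,0,0.001],[0,0,0]],"twist":[0,0]}';python3 -m crank '{"slide":[[0,0,0.001],[0,0,0]],"twist":[0,0]}'
```

```text
time: 25.05
tool_pos: [468.3, -137.6, 54.9]
tcp_rot: [-180.0, 0.1, -4.9]
ft_force: [0.1, 0.2, -0.3]
finger_gap: 42.4
time: 25.25
tool_pos: [468.8, -137.7, 54.5]
tcp_rot: [180.0, -0.0, -4.9]
ft_force: [-0.2, 0.5, -0.8]
finger_gap: 42.6
time: 25.45
tool_pos: [468.7, -137.7, 53.5]
tcp_rot: [180.0, -0.0, -4.9]
ft_force: [0.1, -0.0, -0.7]
finger_gap: 42.6
```

```bash
python3 -m crank '{"slide":[[0,0,0.001],[0,0,0]],"twist":[0,0]}'
```

```text
time: 25.65
tool_pos: [468.9, -137.8, 52.8]
tcp_rot: [180.0, -0.0, -4.9]
ft_force: [-1.6, 0.3, 3.2]
finger_gap: 42.3
```

```bash
python3 -m crank '{"slide":[[0,0,0],[0,0,0],[0,0,0],[0,0,-0.01],[0,0,-0.02],[0,0,-0.022]],"twist":[0,0,0,0,0,0]}' 0.3;python3 -m crank '{"slide":[[0,0,0],[0,0,0],[0,0,0]],"twist":[-0.142,-0.1425,0]}'; python3 go.py 565.5 -271.8 107 11.4
```

```text
time: 26.25
tool_pos: [468.2, -137.5, 105.1]
tcp_rot: [-180.0, 0.1, -4.9]
ft_force: [0.1, 0.2, -0.5]
finger_gap: 59.7
time: 26.55
tool_pos: [469.1, -137.9, 105.5]
tcp_rot: [180.0, -0.1, 11.6]
ft_force: [-1.1, 0.1, 0.2]
finger_gap: 59.7
t 26.55 now [ 469.1 -137.9  105.5] rot [ 1.7996e+02 -6.0000e-02  1.1550e+01] gap 59.7 F [-1.1  0.1  0.2] q [-22.4  -4.3 110.7   0.   73.5  56.1]
slide mm [ 67.58 150.52  -1.51]
twist rad 0.002664609083384888
```

```bash
python3 -m crank '{"slide":[[0.0169,0.0376,0],[0.0169,0.0376,0],[0.0169,0.0376,0],[0.0169,0.0376,0],[0,0,0.03],[0,0,0.03],[0,0,0.005],[0,0,0]],"twist":[0,0,0,0,0,0,0,0]}'; python3 -m crank '{"slide":[[0,0,0],[0,0,0]],"twist":[0,0]}'; python3 go.py 565.5 -271.8 13.5 11.4
python3 - <<'E'
from h import *
S=viewer.snapshot("side"); crop(S,215,170,285,230,9,"pics/s12.png")
E
```

```text
time: 27.35
tool_pos: [563.6, -271.0, 38.3]
tcp_rot: [-179.9, 0.1, 11.3]
ft_force: [-1.2, -0.2, 0.7]
finger_gap: 59.9
time: 27.55
tool_pos: [566.1, -272.3, 41.9]
tcp_rot: [179.9, -0.1, 11.4]
ft_force: [0.2, -0.4, 0.5]
finger_gap: 59.7
t 27.55 now [ 566.1 -272.3   41.9] rot [ 1.7987e+02 -1.5000e-01  1.1390e+01] gap 59.7 F [ 0.2 -0.4  0.5] q [-30.4  20.7  90.3  -0.   68.7  48.2]
slide mm [-0.5  -0.66 28.41]
twist rad -0.00023278277591250572
```

View pics/s12.png

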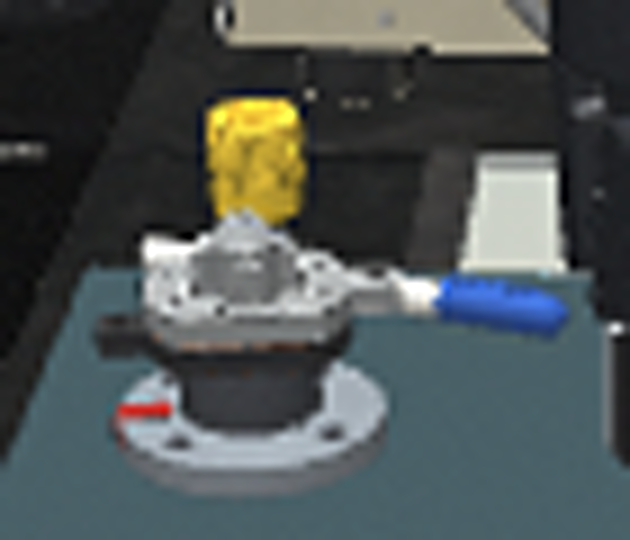

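```bash
python3 -m crank '{"slide":[[0,-0.0003,0.015],[0,0,0.01],[0,0,0],[0,0,0],[0,0,0]],"twist":[0,0,0,0,0]}'; python3 go.py 565.5 -271.8 13.5 11.4
```

```text
time: 28.1
tool_pos: [564.8, -271.6, 14.5]
tcp_rot: [180.0, -0.0, 11.4]
ft_force: [0.3, -1.2, 0.3]
finger_gap: 59.7
t 28.1 now [ 564.8 -271.6   14.5] rot [180.    -0.    11.41] gap 59.7 F [ 0.3 -1.2  0.3] q [-30.4  22.8  91.   -0.   66.3  48.2]
slide mm [0.65 0.38 1.04]
twist rad 0.0001508876659701967
```

```bash
python3 -m crank '{"slide":[[0.0006,0.0003,0.001],[0,0,0]],"twist":[0,0]}'; python3 -m crank '{"slide":[[0,0,0],[0,0,0],[0,0,0],[0,0,0]],"twist":[0,0,0,0]}' 1 40; python3 -m crank '{"slide":[[0,0,-0.01],[0,0,-0.03],[0,0,-0.03],[0,0,-0.028],[0,0,0],[0,0,0],[0,0,0]],"twist":[0,0,0,-0.143,-0.143,-0.143,-0.143]}'; python3 -m crank '{"slide":[[0,0,0],[0,0,0],[0,0,0],[0,0,0],[0,0,0],[0,0,0],[0,0,0],[0,0,0]],"twist":[-0.143,-0.143,-0.143,-0.143,-0.143,-0.143,-0.143,-0.143]}'; python3 -m crank '{"slide":[[0,0,0],[0,0,0],[0,0,0],[0,0,0],[0,0,0],[0,0,0],[0,0,0],[0,0,0]],"twist":[-0.143,-0.143,-0.143,-0.143,-0.143,-0.143,-0.143,-0.14]}';python3 go.py 469 -138.1 107 175.1
```

```text
time: 28.3
tool_pos: [565.7, -271.8, 13.8]
tcp_rot: [180.0, -0.0, 11.4]
ft_force: [-0.7, 0.5, -0.3]
finger_gap: 59.9
time: 28.7
tool_pos: [565.8, -271.9, 14.0]
tcp_rot: [180.0, -0.0, 11.4]
ft_force: [0.5, -0.3, 4.1]
finger_gap: 42.1
time: 29.4
tool_pos: [565.3, -271.6, 112.2]
tcp_rot: [180.0, -0.0, 44.5]
ft_force: [0.5, 0.4, -1.4]
finger_gap: 42.3
time: 30.2
tool_pos: [565.0, -271.4, 111.6]
tcp_rot: [-180.0, -0.0, 110.1]
ft_force: [-0.1, -0.4, -1.3]
finger_gap: 42.6
time: 31.0
tool_pos: [565.1, -271.5, 111.7]
tcp_rot: [180.0, -0.0, 175.4]
ft_force: [-0.2, -0.0, -1.0]
finger_gap: 42.4
t 31.0 now [ 565.1 -271.5  111.7] rot [ 1.7999e+02 -3.0000e-02  1.7545e+02] gap 42.4 F [-0.2 -0.  -1. ] q [ -30.3   16.3   87.9    0.    75.8 -115.8]
slide mm [106.37 125.31   4.69]
twist rad 0.006032696230288955
```

```bash
python3 -m crank '{"slide":[[0.0266,0.0313,0],[0.0266,0.0313,0],[0.0266,0.0313,0],[0.0266,0.0313,0],[0,0,0.005],[0,0,0],[0,0,0],[0,0,0]],"twist":[0.006,0,0,0,0,0,0,0]}'; python3 go.py 469 -138.1 107 175.1
python3 - <<'E'
from h import *
S=viewer.snapshot("side");np.savez("side5.npz",**{k:np.array(v) for k,v in S.items()})
crop(S,215,165,275,220,12,"pics/s13.png")
E
python3 go.py 469 -138.1 107 175.1
```

```text
time: 31.8
tool_pos: [471.4, -138.4, 107.1]
tcp_rot: [-180.0, 0.0, 174.7]
ft_force: [-0.9, -0.0, -1.3]
finger_gap: 42.3
t 31.8 now [ 471.4 -138.4  107.1] rot [-1.7998e+02  5.0000e-02  1.7472e+02] gap 42.3 F [-0.9 -0.  -1.3] q [ -22.3   -4.   110.3   -0.    73.6 -107. ]
slide mm [2.46 0.04 0.08]
twist rad -0.006683315202554186
t 31.85 now [ 471.4 -138.3  107. ] rot [-1.7998e+02  4.0000e-02  1.7471e+02] gap 42.5 F [ 0.3 -0.   0.1] q [ -22.3   -4.   110.3   -0.    73.6 -107. ]
slide mm [ 2.38  0.01 -0.03]
twist rad -0.006756751661387681
```

View pics/s13.png

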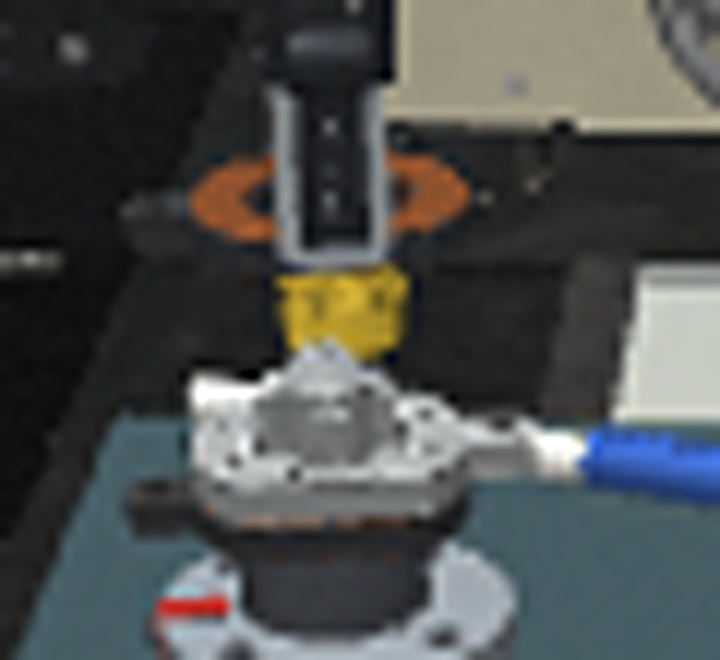

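```bash
python3 - <<'E'
from h import *
S=dict(np.load("side5.npz"))
def ony(u,v,y): 
    o,d=ray(S,u,v); return (o+d*(y-o[1])/d[1]).round(1)
f=lambda x,y:((x+.5)/12-.5+215,(y+.5)/12-.5+165)
for n,a,b in (("disc",(190,200),(471,196)),("pads",(272,170),(389,170)),("nose",(300,360),(352,360)),("ped",(240,590),(430,590))):
    A=ony(*f(*a),-143);B=ony(*f(*b),-143);print(n,A,B,(A+B)/2)
E
```

```text
disc [ 441.9 -143.   115.3] [ 498.9 -143.   111.1] [ 470.4 -143.   113.2]
pads [ 458.7 -143.   120.2] [ 482.3 -143.   118.2] [ 470.5 -143.   119.2]
nose [ 462.4 -143.    78.3] [ 473.1 -143.    77.3] [ 467.75 -143.     77.8 ]
ped [ 447.5 -143.    27.5] [ 487.4 -143.    23.3] [ 467.45 -143.     25.4 ]
```

```bash
python3 -m crank '{"slide":[[0.0025,0,0.008],[0,0,0.008],[0,0,0.004],[0,0,0],[0,0,0]],"twist":[-0.006,0,0,0,0]}'; python3 go.py 469 -138 80 175.1; python3 -m crank '{"slide":[[0,0,0.004],[0,0,0.004],[0,0,0.004],[0,0,0]],"twist":[0,0,0,0]}';python3 -m crank '{"slide":[[0,0,0.003],[0,0,0.003],[0,0,0]],"twist":[0,0,0]}'
```

```text
time: 32.35
tool_pos: [468.0, -137.1, 86.2]
tcp_rot: [180.0, -0.0, 175.1]
ft_force: [0.3, -0.8, -0.8]
finger_gap: 42.5
t 32.35 now [ 468.  -137.1   86.2] rot [ 1.7999e+02 -4.0000e-02  1.7510e+02] gap 42.5 F [ 0.3 -0.8 -0.8] q [ -22.4   -3.   111.7    0.    71.3 -107.5]
slide mm [-1.12 -0.79  6.2 ]
twist rad 4.123053784844847e-05
time: 32.75
tool_pos: [467.6, -137.0, 73.7]
tcp_rot: [180.0, -0.1, 175.1]
ft_force: [-0.2, -0.0, -1.1]
finger_gap: 42.4
time: 33.05
tool_pos: [467.8, -137.0, 68.0]
tcp_rot: [180.0, -0.0, 175.1]
ft_force: [-0.2, 0.4, -0.9]
finger_gap: 42.5
```

```bash
python3 -m crank '{"slide":[[-0.0009,-0.0006,0.002],[0,0,0.002],[0,0,0.001],[0,0,0]],"twist":[0,0,0,0]}';python3 -m crank '{"slide":[[0,0,0.001],[0,0,0]],"twist":[0,0]}';
```

```text
time: 33.45
tool_pos: [468.8, -137.8, 63.3]
tcp_rot: [180.0, -0.0, 175.1]
ft_force: [-1.0, -0.0, -0.2]
finger_gap: 42.5
time: 33.65
tool_pos: [469.0, -137.8, 62.4]
tcp_rot: [180.0, -0.0, 175.1]
ft_force: [0.1, 0.8, -1.0]
finger_gap: 42.4
```

```bash
python3 -m crank '{"slide":[[0,0,0.001],[0,0,0]],"twist":[0,0]}'
```

```text
time: 33.85
tool_pos: [469.2, -137.9, 62.0]
tcp_rot: [-180.0, 0.0, 175.1]
ft_force: [-2.4, -0.0, 4.1]
finger_gap: 42.6
```

```bash
python3 -m crank '{"slide":[[0,0,0],[0,0,0],[0,0,0],[0,0,-0.01],[0,0,-0.03],[0,0,-0.03],[0,0,0]],"twist":[0,0,0,0,0,0,0]}' 0.3; python3 -m crank '{"slide":[[0.0168,0.0404,0],[0.0168,0.0404,0],[0.0168,0.0404,0],[0.0168,0.0404,0],[0.0168,0.0404,0],[0.0168,0.0404,0],[0,0,0],[0,0,0]],"twist":[0,0,0,0,0,0,0,0]}'
python3 - <<'E'
from m2 import *
s=viewer.snapshot("top");S=viewer.snapshot("side")
crop(S,190,160,340,300,5,"pics/s14.png"); crop(s,170,140,400,300,3.4,"pics/t14.png")
crop(S,215,170,275,220,12,"pics/s15.png");crop(s,200,200,265,265,9,"pics/t15.png")
im,w=metric(s,69,469,-139); h=cv2.cvtColor(im,cv2.COLOR_RGB2HSV).astype(int)
m=(h[...,0]<16)&(h[...,1]>80); print(pose(m,w)[:3])
E
```

```text
time: 34.55
tool_pos: [472.1, -139.1, 137.1]
tcp_rot: [-179.9, 0.5, 175.1]
ft_force: [0.4, 0.2, 0.3]
finger_gap: 59.8
time: 35.35
tool_pos: [389.0, 113.0, 131.7]
tcp_rot: [-180.0, 0.0, 175.3]
ft_force: [0.8, -0.3, 0.4]
finger_gap: 60.2
(array([ 470.74946077, -139.66874443]), np.float64(176.52336550418096), 2105.625)
```

View pics/s14.png

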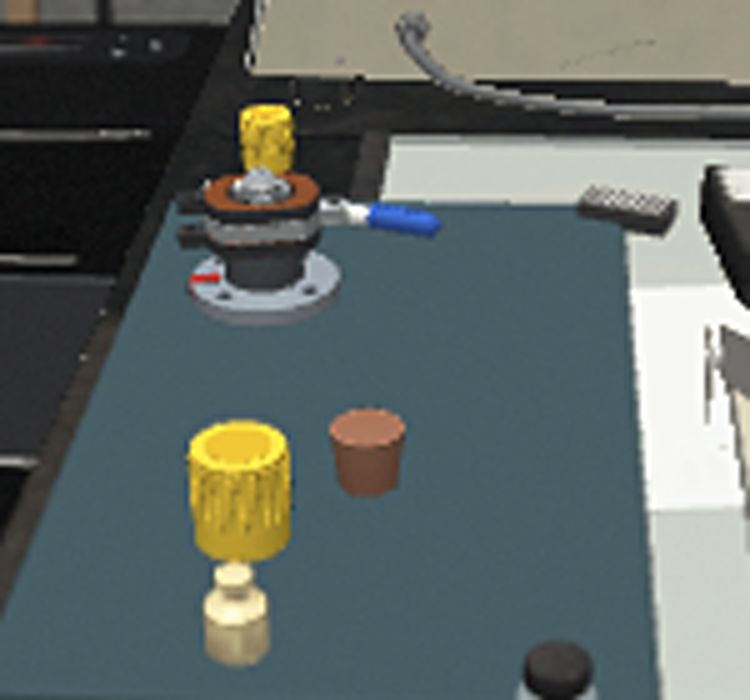

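View pics/t14.png

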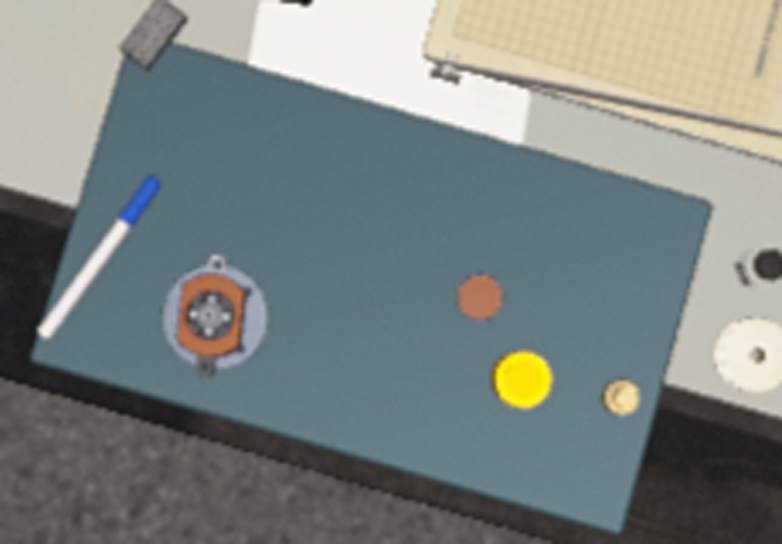

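View pics/s15.png

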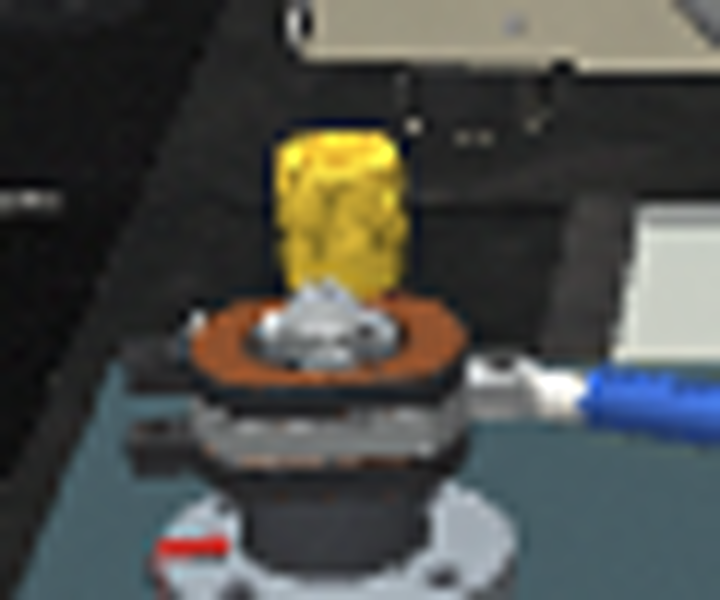

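View pics/t15.png

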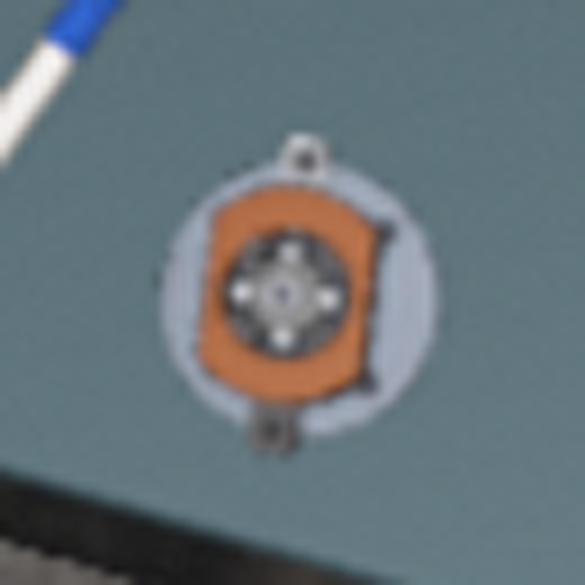

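```bash
python3 - <<'E'
from bench import hand_in
print(hand_in())
E
```

```text
the job is handed in; nothing more can be done
None
```

I rebuilt the clutch and handed it in; the last state reading before hand-in was 35.35 s, against the 72 s limit. The cap came off the hub and stands upright on the mat at about x 430, y −358. The plates then went on one at a time: friction disc, steel plate, friction disc.

**Seating:** The tool met resistance at heights of 43.8, 52.8 and 62.0 mm for the three plates. That is steps of 9.0 and 9.2 mm for 9 mm plates, so each sits on the one below. The forces read after the moves near and onto the hub stayed under about 5 N.

**Tab directions:** The final pictures show both brown tabs on the red-mark side. The steel tab points the opposite way. The top disc's long axis measured 176.5° against about 175.1° for the stand, well inside the 0.12 rad play.

**Everything else:** The other things on the mat look unmoved in the final pictures, and the arm was parked clear and touching nothing.

**Disagreements and a slip:**
- The two cameras disagreed by 3–4 mm in x and y (nearer 7 mm in y on the steel plate). I corrected the top camera by about (+2, −1) mm using the cap's known position after regripping it.
- The gripper read about 42.4 mm on the 44 mm flats, but every plate held level.
- I briefly hovered over the second friction disc when the steel plate was due next, and left without touching it.

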